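Renew the filter media and restart the pump

ROBOT

A 6-joint arm with a two-finger parallel gripper is mounted at the origin on the work surface. World frame = base frame: x ahead of the robot, y to its left, z up, the work surface at z = 0. Lengths are in m, angles in rad, forces in N, time in s.
With the tool pointing down it reaches from about 0.375 to 0.9 m from the base axis. Payload 3.1 kg.
Tool frame: the origin (TCP) lies where the fingers leave the gripper's body, on its centre line; the fingertips stand 73 mm ahead of it and the grasp point (between the pads) lies 54 mm ahead of it; z points along the fingers, y is the line along which they close (so a half turn about z gives the same grasp; the last joint's range is limited). The gripper opens to 85 mm and grips with 20 to 120 N. Pads are 22 mm wide; open, the fingers measure 114 mm over their backs; the gripper's body (76 mm by 85 mm) begins 54 mm behind the grasp point. The pads swing forward as they close: fully open they stand 13 mm farther back than shut.
Start: joints at [1.101, 0.527, 1.433, -0, 1.181, -0.178], TCP at [0.18, 0.599, 0.304] pointing down, gripper open.
Joint ranges: [-3.08, 3.08], [-0.75, 2.2], [0.22, 2.44], [-1.43, 4.57], [0, 2.65], [-2.85, 2.85]. Speed limits (rad/s): [2.79, 2.79, 3.14, 3.14, 3.14, 3.14].

INTERFACE

Orientations are given as a unit quaternion [x, y, z, w].
In Python, from cell import bot gives the robot as it stands.
- The arm moves only by the shell command python3 -m crank 'ROWS' [FORCE]. ROWS is a JSON object of lists of equal length, an entry for each row: "offset": the shift along the tool's x, y, z in mm, a list of three; "delta_rot": the turn, a rotation vector about the tool's x, y, z in degrees, a list of three; "hand": the opening, from 0 (shut) to 1 (fully open). A call has 1 to 5 rows; each row is the pose to reach, as a shift and turn from the pose commanded when the call began, along the tool's axes at that moment; what a row does not reach only later rows make up. A row lasts 1/12 s, in which the tool goes at most 41.7 mm and 7.16 degrees, less where a joint would pass 70% of its speed; a pose out of reach is approached as far as the arm can. A call with a gripper value outside its range is refused whole. The fingers move at their own pace and stop on an object; FORCE is the grip in N (left out, the last holds). Time passes only in rows, so rows that repeat a pose let the fingers close. It gives the time, the measured TCP pose, the force, the opening and the grip force at its end, in the units of the state.
- bot.read_state(): the state, without advancing time (a new reading comes with each control period).
- bot.camera(name): name is "scene" or "top"; returns a dict with "color" (400x640x3 uint8, red, green, blue), "z_map" (400x640 float32, m along the optical axis (not along the pixel's ray), 0 where there is no reading), "K" (3x3 intrinsics, pixels), "R" (3x3) and "t" (3): a world point X has camera coordinates R X + t. Camera axes: x right, y down, z forward; pixel columns grow to the right and rows downward; lengths in m; the calibration is good to about 2 mm. A picture is of the moment at which its call begins.
- bot.job_done(): hands the job in; it is judged then, once.
The state is a dict: "time": time; "joints": joint angles; "qd": joint speeds; "tau": joint torques, N m; "ee_pos": TCP position; "tool_rot": TCP orientation; "ft_force": force on the tool from outside, world axes, zero at the start; "torque": the same for the moment, N m; "finger_gap": opening from 0.0 (shut) to 1.0 (fully open); "gripper_force": force on a finger pad.
Only numpy, scipy, OpenCV 4.12 (cv2) and the standard library are available. Lean on these libraries where they do the work, as an engineer would, in place of code of your own. Each camera call takes 0.05 s, during which the arm holds its last target. There are 200 camera calls.

TASK

Put every spent brown media block from the blue filter tray into the grey discard tub, and set every fresh white block from the green basket into a tray pocket of its own, lying flat and fully down. Only when that is all done, push the valve lever over to fully open, and after that press the timer's button down to start the pump. Leave the other things on the table alone.

Things in the scene. Friction and masses are not known exactly. Their poses are not given: they have to be found in the camera images.
- fresh0: Fresh white ceramic filter-media block, a bar 66 mm long (its x axis) with a 36 x 36 mm square section and small round bores on its faces, about 100 g; origin at the centre of the block. It may rest on any of its four long faces, so only its x axis (long axis) matters. May be absent (None). Starts in the green basket, lying flat, long axis roughly along the basket's x.
- fresh1: Fresh white ceramic filter-media block, a bar 66 mm long (its x axis) with a 36 x 36 mm square section and small round bores on its faces, about 100 g; origin at the centre of the block. It may rest on any of its four long faces, so only its x axis (long axis) matters. May be absent (None). Starts in the green basket, lying flat, long axis roughly along the basket's x.
- fresh2: Fresh white ceramic filter-media block, a bar 66 mm long (its x axis) with a 36 x 36 mm square section and small round bores on its faces, about 100 g; origin at the centre of the block. It may rest on any of its four long faces, so only its x axis (long axis) matters. May be absent (None). Starts in the green basket, lying flat, long axis roughly along the basket's x.
- fresh3: Fresh white ceramic filter-media block, a bar 66 mm long (its x axis) with a 36 x 36 mm square section and small round bores on its faces, about 100 g; origin at the centre of the block. It may rest on any of its four long faces, so only its x axis (long axis) matters. May be absent (None). Starts in the green basket, lying flat, long axis roughly along the basket's x.
- spent0: Spent dark brown ceramic filter-media block, a bar 66 mm long (its x axis) with a 36 x 36 mm square section and small round bores on its faces, about 100 g; origin at the centre of the block. It may rest on any of its four long faces, so only its x axis (long axis) matters. May be absent (None). Starts lying in a pocket of the blue filter tray.
- spent1: Spent dark brown ceramic filter-media block, a bar 66 mm long (its x axis) with a 36 x 36 mm square section and small round bores on its faces, about 100 g; origin at the centre of the block. It may rest on any of its four long faces, so only its x axis (long axis) matters. May be absent (None). Starts lying in a pocket of the blue filter tray.
- spent2: Spent dark brown ceramic filter-media block, a bar 66 mm long (its x axis) with a 36 x 36 mm square section and small round bores on its faces, about 100 g; origin at the centre of the block. It may rest on any of its four long faces, so only its x axis (long axis) matters. May be absent (None). Starts lying in a pocket of the blue filter tray.
- spent3: Spent dark brown ceramic filter-media block, a bar 66 mm long (its x axis) with a 36 x 36 mm square section and small round bores on its faces, about 100 g; origin at the centre of the block. It may rest on any of its four long faces, so only its x axis (long axis) matters. May be absent (None). Starts lying in a pocket of the blue filter tray.
- cage: Blue filter tray fixed to the table, 206 (x) x 156 (y) x 28 mm high; origin at the centre of its underside. Four pockets open at the top, each 76 (x) x 46 (y) mm, 20 mm deep (floor 8 mm up), centred at x = -50 and +50, y = -38 and +38 mm in its frame. A block lies in one, long axis along the tray's x, either way round; fully down, its centre is 26 mm and its top 44 mm up, 16 mm above the tray.
- basket: Low green plastic basket fixed to the table, 240 (x) x 230 (y) mm outside, walls 4 mm thick and 22 mm high, floor 4 mm thick; origin at the centre of its underside. Holds the fresh blocks (their tops stand 40 mm above the table, higher than its walls).
- tub: Grey plastic discard tub, open on top, empty, fixed to the table, 210 (x) x 200 (y) mm outside, walls 4 mm thick and 30 mm high, floor 4 mm thick; origin at the centre of its underside. The basket and the tub may stand on either side of the tray.
- valve_base: Grey block of the water valve, 70 (x) x 50 (y) x 25 mm, fixed to the table; origin at the centre of its underside. The lever's hinge lies along its y axis, 22 mm above its underside.
- valve (a joint): Valve lever angle: 0 to 0.2 = closed (leaning to the valve block's -x, towards the robot), 1.0 = fully open (end stop; leaning to +x, away from the robot). Light friction (about 1 N at the tip); stays where it is left.
- valve_tip (a point): Centre of the red ball (26 mm across) at the end of the valve lever, a 10 mm steel rod; 80 mm from the hinge, about 92 mm above the table when closed or open, 102 mm when upright.
- start (a joint): Travel of the timer's button: 0 = up, 0.006 m = fully down (5 N; the spring pushes it back up when released).
- start_top (a point): Centre of the top of the round orange push button, in the middle of the top of the timer switch box (white plastic, 85 x 75 x 40 mm high, fixed to the table) (28 mm across, in a black collar 44 mm across), about 62 mm above the table when up; pressed straight down. It moves down with the button.
- thermometer: Bystander, loose, not to be disturbed: glass thermometer, a thin rod 155 mm long; origin at its underside.
- airstone: Bystander, loose, not to be disturbed: blue ceramic airstone, a disc 44 mm across and 30 mm high; origin at its underside.
- food_jar: Bystander, loose, not to be disturbed: food jar with a red lid, 64 mm across, 85 mm high; origin at its underside.
- test_kit: Bystander, loose, not to be disturbed: yellow test-kit box 120 x 80 x 45 mm; origin at its underside.
- brush: Bystander, loose, not to be disturbed: cleaning brush 170 mm long; origin at its underside.
- tweezer: Bystander, loose, not to be disturbed: steel tweezer 160 mm long; origin at its underside.
- clip: Bystander, loose, not to be disturbed: suction-cup clip 48 mm across; origin at its underside.

How it is judged:
On the way, in this order (a step that is already met when the one before it is completed fails the run):
1. all spent blocks are in the discard tub and all fresh blocks lie fully down in tray pockets (((x of fresh0 in the frame of cage between -0.06 and -0.04 m and y of fresh0 in the frame of cage between -0.048 and -0.028 m) or (x of fresh0 in the frame of cage between -0.06 and -0.04 m and y of fresh0 in the frame of cage between 0.028 and 0.048 m) or (x of fresh0 in the frame of cage between 0.04 and 0.06 m and y of fresh0 in the frame of cage between -0.048 and -0.028 m) or (x of fresh0 in the frame of cage between 0.04 and 0.06 m and y of fresh0 in the frame of cage between 0.028 and 0.048 m)) and z of each of fresh0, fresh1, fresh2, fresh3 in the frame of cage below 0.031 m and ((x of fresh1 in the frame of cage between -0.06 and -0.04 m and y of fresh1 in the frame of cage between -0.048 and -0.028 m) or (x of fresh1 in the frame of cage between -0.06 and -0.04 m and y of fresh1 in the frame of cage between 0.028 and 0.048 m) or (x of fresh1 in the frame of cage between 0.04 and 0.06 m and y of fresh1 in the frame of cage between -0.048 and -0.028 m) or (x of fresh1 in the frame of cage between 0.04 and 0.06 m and y of fresh1 in the frame of cage between 0.028 and 0.048 m)) and ((x of fresh2 in the frame of cage between -0.06 and -0.04 m and y of fresh2 in the frame of cage between -0.048 and -0.028 m) or (x of fresh2 in the frame of cage between -0.06 and -0.04 m and y of fresh2 in the frame of cage between 0.028 and 0.048 m) or (x of fresh2 in the frame of cage between 0.04 and 0.06 m and y of fresh2 in the frame of cage between -0.048 and -0.028 m) or (x of fresh2 in the frame of cage between 0.04 and 0.06 m and y of fresh2 in the frame of cage between 0.028 and 0.048 m)) and ((x of fresh3 in the frame of cage between -0.06 and -0.04 m and y of fresh3 in the frame of cage between -0.048 and -0.028 m) or (x of fresh3 in the frame of cage between -0.06 and -0.04 m and y of fresh3 in the frame of cage between 0.028 and 0.048 m) or (x of fresh3 in the frame of cage between 0.04 and 0.06 m and y of fresh3 in the frame of cage between -0.048 and -0.028 m) or (x of fresh3 in the frame of cage between 0.04 and 0.06 m and y of fresh3 in the frame of cage between 0.028 and 0.048 m)) and x of spent0 in the frame of tub between -0.1 and 0.1 m and y of spent0 in the frame of tub between -0.095 and 0.095 m and z of each of spent0, spent1, spent2, spent3 in the frame of tub below 0.07 m and x of spent1 in the frame of tub between -0.1 and 0.1 m and y of spent1 in the frame of tub between -0.095 and 0.095 m and x of spent2 in the frame of tub between -0.1 and 0.1 m and y of spent2 in the frame of tub between -0.095 and 0.095 m and x of spent3 in the frame of tub between -0.1 and 0.1 m and y of spent3 in the frame of tub between -0.095 and 0.095 m), for 0.2 s.
2. the valve lever is pushed to fully open (value of joint valve above 0.85 rad), for 0.1 s.
3. the timer's button is pressed down (value of joint start above 0.004 m), for 0.05 s.
At the end, for the whole second after the job is handed in: Every spent block lies in the discard tub; every fresh block lies fully down in a pocket (centre within 10 mm of the pocket's centre along the tray's x and y, and at most 31 mm above the tray's underside); the valve lever is past 0.85 rad; the button has come up again; all blocks are at rest (all of step 1 and value of joint valve above 0.85 rad and value of joint start below 0.003 m and linear speed of each of fresh0, fresh1, fresh2, fresh3, spent0, spent1, spent2, spent3 below 0.03 m/s); the robot touches nothing.
It fails at once if a bystander is moved by more than 50 mm (distance of any of thermometer, airstone, food_jar, test_kit, brush, tweezer, clip from where it was at the start of the episode above 0.05 m).
Of fresh0, fresh1, fresh2, fresh3 only 3 to 4 are there at a start; the rules pass over those that are not, and their reading is None.
Of spent0, spent1, spent2, spent3 only 3 to 4 are there at a start; the rules pass over those that are not, and their reading is None.
At some moment in a run one of fresh0, fresh1, fresh2, fresh3 may be knocked a few centimetres aside while the robot is not near it.
Once in a run the grip may slacken for a moment while it holds something.
It also fails if it takes over 210 s, if anything falls off the work surface, if the arm or the gripper's body presses on something with over 40 N, if the wrist force passes 120 N, or if a joint passes its speed limit or range.

## Working session

There is one attempt and no reset: what is moved stays moved. The work goes in short steps, Python scripts to look and compute and a shell command to move; the robot and the scene stay as the last step left them, time stands still between calls to the robot, and variables do not carry over. Pictures are saved under pics/ and viewed, at most 19 in all, crops included, and the job is handed in when it is done.

```bash
mkdir -p pics; ls; python3 - <<'E'
from cell import bot
import cv2,numpy as np
s=bot.read_state();print(s)
for n in("top","scene"):
    c=bot.camera(n);cv2.imwrite(f"pics/{n}0.png",c["color"][:,:,::-1]);print(n,c["K"],c["R"],c["t"])
    np.savez(f"{n}0.npz",**c)
E
```

```text
pics
{'time': 0.0, 'joints': array([ 1.10047144e+00,  5.28472756e-01,  1.43385822e+00, -1.91732611e-05,
        1.18138488e+00, -1.78518746e-01]), 'qd': array([ 3.55362714e-05,  4.88786968e-04, -1.33739636e-04,  5.52786028e-04,
       -4.11504672e-04,  4.95415454e-04]), 'tau': array([ 2.76934916e-04, -4.42356241e+01, -1.78024632e+01, -1.28027186e-04,
        8.33681028e-03, -3.52123280e-06]), 'ee_pos': array([0.17954108, 0.59809606, 0.30294341]), 'tool_rot': array([ 1.45382273e-01,  9.89374988e-01, -1.00904978e-03, -3.29994604e-04]), 'ft_force': array([-0.1418776 , -0.15377633,  0.24177171]), 'torque': array([-0.00773695, -0.00849283,  0.01484432]), 'gripper_force': 0.0, 'finger_gap': 1.0001668296482453}
top [[405.89939047   0.         316.42991069]
 [  0.         405.89939047 200.57189757]
 [  0.           0.           1.        ]] [[-0.01089078 -0.99969372 -0.02222299]
 [-0.99694485  0.01257453 -0.07708982]
 [ 0.07734566  0.02131553 -0.99677645]] [0.00735377 0.51949733 1.17432921]
scene [[398.84956707   0.         318.67378459]
 [  0.         398.84956707 199.63443993]
 [  0.           0.           1.        ]] [[ 0.28113359  0.95953454 -0.01604313]
 [ 0.73795166 -0.22683895 -0.63558747]
 [-0.61350733  0.16684593 -0.77186216]] [-0.13834474 -0.33069896  1.50096558]
```

View pics/top0.png

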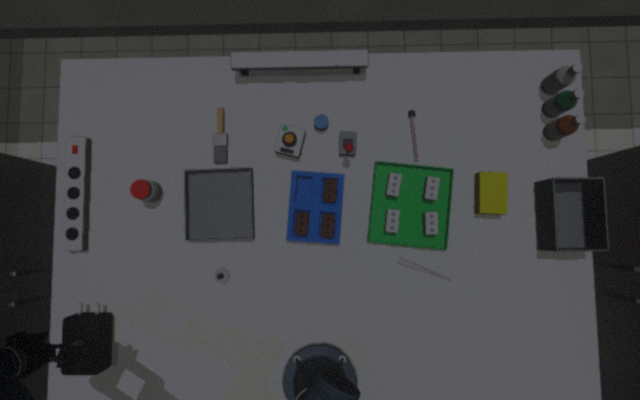

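View pics/scene0.png

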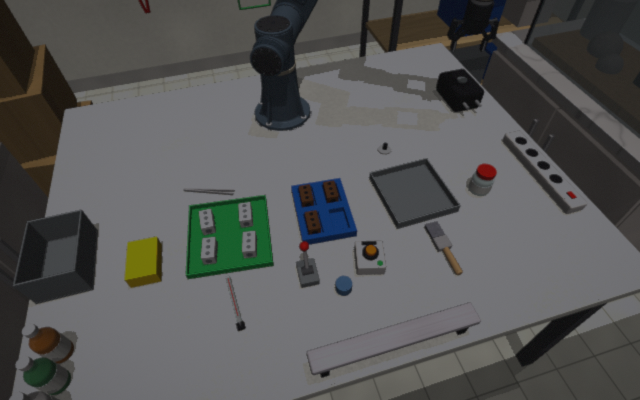

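The top view shows the tray at (316,207) with three brown blocks at (330,190), (302,223), (328,225); the pocket at (305,190) is empty. It also shows four white blocks in the basket at (394,185), (431,188), (392,221), (431,223), the tub at (220,205), the lever ball at (348,146) and the button at (289,139).

```bash
cat > h.py <<'E'
import cv2,numpy as np
from cell import bot
def shot(n,save=None):
    c=bot.camera(n)
    if save: cv2.imwrite(f"pics/{save}.png",c["color"][:,:,::-1])
    return prep(c)
def prep(c):
    c=dict(c);v,u=np.mgrid[0:400,0:640];z=c["z_map"]
    K=c["K"];P=np.stack([(u-K[0,2])/K[0,0]*z,(v-K[1,2])/K[1,1]*z,z],-1)
    c["W"]=(P-c["t"])@c["R"];c["hsv"]=cv2.cvtColor(c["color"],cv2.COLOR_RGB2HSV)
    return c
def ray(c,uv,h):
    d=c["R"].T@np.linalg.solve(c["K"],[uv[0],uv[1],1]);o=-c["R"].T@c["t"]
    return o+d*(h-o[2])/d[2]
def masks(c):
    H,S,V=[c["hsv"][...,i].astype(int) for i in range(3)];Z=c["W"][...,2]
    g=lambda m:m.astype(np.uint8)
    return dict(white=g((S<60)&(V>100)),brown=g(((H<20)|(H>170))&(S>60)&(V<130)),blue=g((H>100)&(H<130)&(S>120)),green=g((H>45)&(H<80)&(S>120)),
      red=g(((H<6)|(H>174))&(S>150)),orange=g((H>8)&(H<22)&(S>150)))
def blobs(c,m,h,a0,a1,close=0):
    if close: m=cv2.morphologyEx(m,cv2.MORPH_CLOSE,np.ones((close,close)))
    out=[]
    for k in cv2.findContours(m,cv2.RETR_EXTERNAL,cv2.CHAIN_APPROX_NONE)[0]:
        a=cv2.contourArea(k)
        if a0<=a<=a1:
            w=np.array([ray(c,p,h)[:2] for p in k[:,0].astype(float)])
            r=cv2.minAreaRect((w*1000).astype(np.float32))
            cx,cy=r[0];l=r[1];ang=r[2] if l[0]>l[1] else r[2]-90
            f=np.zeros(m.shape,np.uint8);cv2.drawContours(f,[k],-1,1,-1)
            zz=c["W"][...,2][(f>0)&(c["z_map"]>0)]
            out.append((k[:,0].mean(0).round(0),np.round([cx,cy],1),np.round(sorted(l),1),round((ang+90)%180-90,1),np.round(np.percentile(zz,[50,90])*1000,1)))
    return out
E
python3 - <<'E'
from h import *
c=prep(dict(np.load("top0.npz")))
for p in [(394,178),(330,180),(316,207),(410,205),(220,205),(289,139),(348,146),(348,135),(312,190)]:
    print(p,c["hsv"][p[1],p[0]],np.round(c["W"][p[1],p[0]]*1000))
M=masks(c)
for n,h,a0,a1,cl in [("white",.04,80,600,3),("brown",.044,80,600,5),("blue",.028,1500,9000,25),("green",.022,2000,20000,25),("red",.092,10,400,1),("orange",.062,10,400,1)]:
    for b in blobs(c,M[n],h,a0,a1,cl):print(n,*b)
Z=c["W"][...,2]
for n,(y0,y1,x0,x1) in {"tub":(150,260,170,262)}.items():
    m=np.zeros(Z.shape,np.uint8);m[y0:y1,x0:x1]=(c["hsv"][y0:y1,x0:x1,2]<95)
    print([b for b in blobs(c,m,.03,1500,9000,5)])
cv2.imwrite("pics/crop.png",cv2.convertScaleAbs(cv2.resize(c["color"][90:260,170:470,::-1],None,fx=2.6,fy=2.6,interpolation=cv2.INTER_CUBIC),alpha=1.5))
E
```

```text
(394, 178) [105  27  75] [ 580. -224.   45.]
(330, 180) [ 8 71 43] [577. -39.  44.]
(316, 207) [109 186  92] [500.   3.  30.]
(410, 205) [ 68 167  84] [ 504. -276.    4.]
(220, 205) [120   8  67] [511. 290.   8.]
(289, 139) [ 19 198  89] [694.  77.  66.]
(348, 146) [  0 177  91] [662. -89. 108.]
(348, 135) [115  21  72] [713. -94.  26.]
(312, 190) [110 174  94] [550.  14.  29.]
brown [ 23. 316.] [198.1 845.2] [35.  57.1] 23.5 [-197.8 -177.3]
brown [327. 226.] [445.7 -29.6] [30.3 61.5] -5.2 [45.3 48.5]
brown [301. 223.] [452.2  44.6] [30.8 61.3] -5.6 [45.5 48.2]
brown [330. 190.] [547.9 -38.2] [30.8 63.7] -5.1 [45.5 48.6]
brown [140. 189.] [559.6 515.4] [55.8 59.6] 89.3 [85.7 88.1]
brown [566. 125.] [ 727.  -720.7] [51.7 59.9] -67.1 [ 97.3 112.4]
brown [220. 120.] [759.3 280.6] [14.8 72.3] 0.5 [19.2 23. ]
blue [ 49. 357.] [ 67.9 773.3] [189.3 321.9] -77.2 [347.3 541.1]
blue [315. 207.] [500.9   5.5] [154.  204.2] -5.0 [29.3 45.6]
green [ 47. 360.] [ 54.7 767. ] [194.3 319.6] 89.9 [394.1 549. ]
green [410. 206.] [ 503.4 -273.2] [227.7 236.4] -6.8 [ 6.7 41.1]
red [140. 189.] [553.1 493.3] [49.4 52. ] 75.4 [85.9 88.3]
red [ 74. 149.] [669. 683.] [ 8.6 17.7] 2.0 [39.5 43.2]
red [348. 147.] [664.1 -90. ] [16.7 19.8] -0.9 [108.6 111.8]
orange [289. 138.] [697.9  77.3] [23.1 23.4] -0.3 [62.8 65.4]
[]
```

View pics/crop.png

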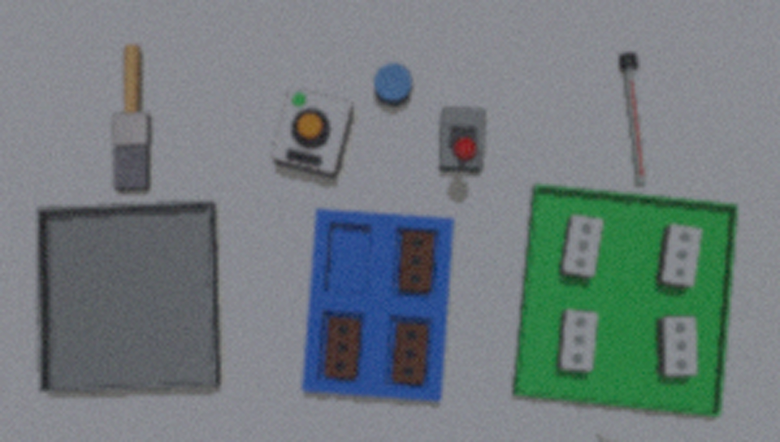

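```bash
cat >> h.py <<'E'
def fresh(c,h=.040,lo=.028,hi=.09):
    W=c["W"];H,S,V=[c["hsv"][...,i].astype(int) for i in range(3)]
    m=((S<70)&(W[...,2]>lo)&(W[...,2]<hi)&(W[...,0]>.35)&(W[...,0]<.66)&(W[...,1]>-.42)&(W[...,1]<.13)).astype(np.uint8)
    return blobs(c,m,h,60,900,3)
def rel(x,y,z,yaw):
    "tool offset (mm) and turn (deg) to TCP at x,y,z mm with tool y at yaw deg"
    from scipy.spatial.transform import Rotation as Ro
    s=bot.read_state();R=Ro.from_quat(s["tool_rot"])
    o=R.inv().apply(np.array([x,y,z])-s["ee_pos"]*1000)
    a=np.radians(yaw);ty=np.array([np.cos(a),np.sin(a),0]);T=Ro.from_matrix(np.c_[np.cross(ty,[0,0,-1]),ty,[0,0,-1]])
    print("offset",o.round(1),"rot",(R.inv()*T).as_rotvec(degrees=True).round(2))
E
python3 - <<'E'
from h import *
c=prep(dict(np.load("top0.npz")))
for b in fresh(c):print(*b)
c2=prep(dict(np.load("scene0.npz")))
print("scene")
for b in fresh(c2):print(*b)
M=masks(c2)
for n,h,a0,a1,cl in [("blue",.028,800,9000,25),("red",.092,10,400,1),("orange",.062,10,400,1)]:
    for b in blobs(c2,M[n],h,a0,a1,cl):print(n,*b)
rel(548,-38,230,85)
E
```

```text
[327. 226.] [446.2 -30. ] [34.6 66.3] -6.4 [45.3 48.4]
[431. 223.] [ 449.6 -325.2] [37.1 63.5] -1.8 [41.1 44.2]
[392. 221.] [ 457.8 -215.5] [37.7 66.5] -5.4 [41.2 43.9]
[328. 189.] [546.9 -35.9] [29. 67.] -0.8 [45.6 48.4]
[431. 188.] [ 550.4 -330.5] [38.4 67.4] -9.9 [41.2 44. ]
[393. 184.] [ 562.4 -222.1] [37.4 67.5] -10.9 [41.2 44.4]
scene
[208. 248.] [ 557.8 -328.9] [37.3 71.4] -6.9 [38.6 41. ]
[249. 242.] [ 569.7 -221. ] [35.6 71.7] -10.5 [38.6 40.8]
[206. 219.] [ 457.6 -323.8] [36.1 72.4] 0.6 [38.6 41.2]
[245. 212.] [ 464.9 -213.7] [35.5 72.7] -5.7 [38.9 41.3]
blue [323. 211.] [511.5   6.6] [154.4 218.8] -4.9 [27. 43.]
blue [476.  24.] [-327.4  937. ] [315.1 649.5] -37.3 [297.2 393.8]
red [304. 246.] [659.5 -87.6] [17.8 24.2] -15.3 [105.1 108.4]
red [571. 195.] [712.4 664.7] [12.8 20.3] 3.0 [37.9 40.9]
red [486. 172.] [566.1 488.7] [50.6 62.8] -31.9 [83.9 85.8]
red [145.   6.] [-851.  -454.1] [ 31.8 139. ] 10.8 [279.1 295.7]
orange [370. 250.] [702.9  79.5] [28.7 30.5] -16.9 [60.3 62.8]
orange [313. 221.] [568.8 -39.8] [28.5 60.1] -6.2 [42.9 44.6]
orange [331. 194.] [489.8  39.1] [30.5 30.8] 83.4 [42.7 44.9]
orange [306. 195.] [471.6 -32. ] [26.7 48.3] -6.0 [42.7 45. ]
offset [-535.9 -503.1   73.8] rot [ -0.11  -0.03 -11.72]
```

```bash
python3 -m crank '{"offset":[[-30,-28,0],[-60,-56,0],[-90,-84,0],[-120,-112,0],[-140,-132,0]],"delta_rot":[[0,0,-3],[0,0,-6],[0,0,-9],[0,0,-11.7],[0,0,-11.7]],"hand":[0.68,0.68,0.68,0.68,0.68]}' 60
python3 -c "
from h import *
rel(548,-38,200,85)"
```

```text
time: 0.52
ee_pos: [0.2765, 0.429, 0.3034]
tool_rot: [0.043, 0.999, -0.001, -0.0]
ft_force: [-1.0, 0.0, 0.1]
finger_gap: 0.677
gripper_force: 0.0
offset [-310.9 -441.6  104.2] rot [-0.12 -0.03  0.04]
```

```bash
python3 -m crank '{"offset":[[-22,-30,0],[-44,-60,0],[-66,-90,0],[-88,-120,0],[-110,-150,0]],"delta_rot":[[0,0,0],[0,0,0],[0,0,0],[0,0,0],[0,0,0]],"hand":[0.68,0.68,0.68,0.68,0.68]}' >/dev/null
python3 -m crank '{"offset":[[-22,-30,0],[-44,-60,0],[-66,-90,0],[-88,-120,0],[-110,-150,0]],"delta_rot":[[0,0,0],[0,0,0],[0,0,0],[0,0,0],[0,0,0]],"hand":[0.68,0.68,0.68,0.68,0.68]}' >/dev/null
python3 -m crank '{"offset":[[-22,-34,20],[-44,-68,40],[-66,-102,70],[-88,-138,100],[-91,-142,104]],"delta_rot":[[0,0,0],[0,0,0],[0,0,0],[0,0,0],[0,0,0]],"hand":[0.68,0.68,0.68,0.68,0.68]}'
python3 -m crank '{"offset":[[0,0,20],[0,0,40],[0,0,60],[0,0,75],[0,0,75]],"delta_rot":[[0,0,0],[0,0,0],[0,0,0],[0,0,0],[0,0,0]],"hand":[0.68,0.68,0.68,0.68,0.68]}'
python3 -c "
from h import *
rel(548,-38,102,85)"
```

```text
time: 1.77
ee_pos: [0.5476, -0.0382, 0.1981]
tool_rot: [0.045, 0.999, -0.0, -0.0]
ft_force: [0.6, -0.3, 0.2]
finger_gap: 0.68
gripper_force: 0.0
time: 2.18
ee_pos: [0.5451, -0.0354, 0.1218]
tool_rot: [0.044, 0.999, 0.001, -0.003]
ft_force: [-0.7, 0.3, 0.3]
finger_gap: 0.681
gripper_force: 0.0
offset [-3.3 -2.4 19.7] rot [ 0.07 -0.39 -0.05]
```

```bash
python3 -m crank '{"offset":[[0,0,7],[0,0,14],[0,0,17],[0,0,17]],"delta_rot":[[0,0,0],[0,0,0],[0,0,0],[0,0,0]],"hand":[0.68,0.68,0.68,0.68]}'
python3 -c "
from h import *
rel(548,-38,102,85);shot('scene','s1')
rel(548,-38,102,85)"
```

```text
time: 2.52
ee_pos: [0.547, -0.0356, 0.1078]
tool_rot: [0.044, 0.999, 0.0, -0.0]
ft_force: [0.3, 0.2, -0.7]
finger_gap: 0.683
gripper_force: 0.0
offset [-1.2 -2.3  5.8] rot [ 0.   -0.01 -0.01]
offset [-1.1 -2.3  6.1] rot [-0.    0.02 -0.01]
```

View pics/s1.png

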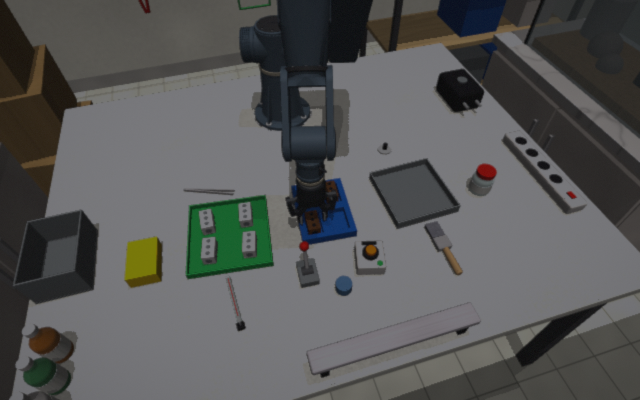

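The scene view shows the gripper straddling the far brown block at (313,222). I'll lower it and close.

```bash
python3 -m crank '{"offset":[[-1,-2,3],[-1,-2,6],[-1,-2,6],[-1,-2,6]],"delta_rot":[[0,0,0],[0,0,0],[0,0,0],[0,0,0]],"hand":[0.68,0.68,0.68,0.68]}'
python3 -m crank '{"offset":[[0,0,0],[0,0,0],[0,0,0],[0,0,0],[0,0,0]],"delta_rot":[[0,0,0],[0,0,0],[0,0,0],[0,0,0],[0,0,0]],"hand":[0.2,0.2,0.2,0.2,0.2]}' 60
python3 -m crank '{"offset":[[0,0,0],[0,0,0],[0,0,-4],[0,0,-8],[0,0,-8]],"delta_rot":[[0,0,0],[0,0,0],[0,0,0],[0,0,0],[0,0,0]],"hand":[0.2,0.2,0.2,0.2,0.2]}' 60
```

```text
time: 2.9
ee_pos: [0.5478, -0.0378, 0.1019]
tool_rot: [0.044, 0.999, 0.0, -0.0]
ft_force: [-0.6, 1.1, 0.6]
finger_gap: 0.678
gripper_force: 0.0
time: 3.32
ee_pos: [0.5481, -0.0378, 0.1024]
tool_rot: [0.044, 0.999, -0.0, 0.0]
ft_force: [-0.4, -0.6, 4.0]
finger_gap: 0.407
gripper_force: 60.6
time: 3.73
ee_pos: [0.5479, -0.0377, 0.1103]
tool_rot: [0.044, 0.999, -0.0, 0.0]
ft_force: [0.2, -0.9, -0.8]
finger_gap: 0.403
gripper_force: 60.1
```

```bash
Z='x'
python3 -m crank '{"offset":[[0,0,-18],[0,0,-36],[0,0,-54],[0,0,-72],[0,0,-80]],"delta_rot":[[0,0,0],[0,0,0],[0,0,0],[0,0,0],[0,0,0]],"hand":[0.2,0.2,0.2,0.2,0.2]}' 60 |grep -E "gap|force"
python3 -m crank '{"offset":[[1,15,0],[3,45,0],[5,75,0],[7,105,0],[9,135,0]],"delta_rot":[[0,0,0],[0,0,0],[0,0,0],[0,0,0],[0,0,0]],"hand":[0.2,0.2,0.2,0.2,0.2]}' 60|grep -E "gap|force"
python3 -m crank '{"offset":[[2,30,0],[4,60,0],[6,90,0],[8,115,0],[9,135,0]],"delta_rot":[[0,0,0],[0,0,0],[0,0,0],[0,0,0],[0,0,0]],"hand":[0.2,0.2,0.2,0.2,0.2]}' 60|grep -E "gap|force"
python3 -m crank '{"offset":[[2,30,0],[4,60,0],[6,85,0],[6,92,0],[6,92,0]],"delta_rot":[[0,0,0],[0,0,0],[0,0,0],[0,0,0],[0,0,0]],"hand":[0.2,0.2,0.2,0.2,0.2]}' 60
python3 -c "
from h import *
rel(555,325,103,85);shot('scene','s2')"
```

```text
ft_force: [0.7, 0.8, -0.9]
finger_gap: 0.406
gripper_force: 60.0
ft_force: [0.5, -0.8, -1.7]
finger_gap: 0.405
gripper_force: 60.1
ft_force: [0.4, -0.1, -0.8]
finger_gap: 0.405
gripper_force: 60.1
time: 5.4
ee_pos: [0.555, 0.3268, 0.1891]
tool_rot: [0.042, 0.999, -0.0, -0.0]
ft_force: [-0.5, -0.4, -0.0]
finger_gap: 0.403
gripper_force: 60.1
offset [-0.2 -1.8 86.1] rot [-0.01 -0.02  0.16]
```

View pics/s2.png

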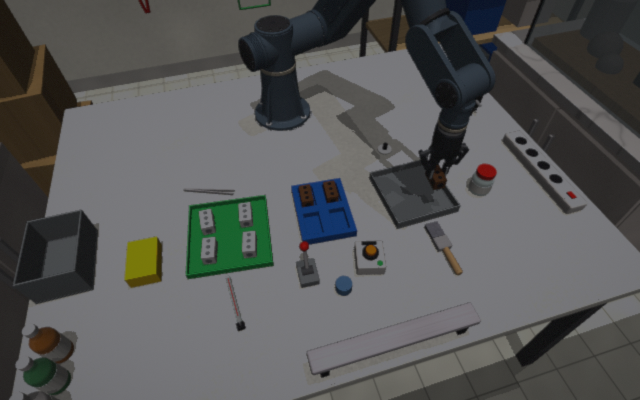

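The scene view shows the block held flat over the tub at (438,180). I'll lower and release it, then go to the second brown block.

```bash

python3 -m crank '{"offset":[[0,-1,25],[0,-1,50],[0,-1,70],[0,-1,84],[0,-1,84]],"delta_rot":[[0,0,0],[0,0,0],[0,0,0],[0,0,0],[0,0,0]],"hand":[0.2,0.2,0.2,0.2,0.2]}' 60
python3 -m crank '{"offset":[[0,0,0],[0,0,0],[0,0,0],[0,0,-25],[0,0,-50]],"delta_rot":[[0,0,0],[0,0,0],[0,0,0],[0,0,0],[0,0,0]],"hand":[0.2,0.62,0.62,0.62,0.62]}' 60
python3 -m crank '{"offset":[[0,0,-30],[10,-40,-30],[20,-80,-30],[30,-120,-30],[40,-150,-30]],"delta_rot":[[0,0,0],[0,0,0],[0,0,0],[0,0,0],[0,0,0]],"hand":[0.68,0.68,0.68,0.68,0.68]}' 60 |grep gap
python3 -m crank '{"offset":[[10,-35,0],[20,-70,0],[30,-105,0],[38,-137,0],[38,-137,0]],"delta_rot":[[0,0,0],[0,0,0],[0,0,0],[0,0,0],[0,0,0]],"hand":[0.68,0.68,0.68,0.68,0.68]}' 60
python3 -c "
from h import *
rel(452,45,103,85)"
```

```text
time: 5.87
ee_pos: [0.5537, 0.3216, 0.1025]
tool_rot: [0.045, 0.999, -0.002, -0.003]
ft_force: [-0.7, 0.1, -1.2]
finger_gap: 0.405
gripper_force: 60.1
time: 6.28
ee_pos: [0.555, 0.3238, 0.1564]
tool_rot: [0.044, 0.999, -0.0, -0.001]
ft_force: [0.2, 0.7, 0.1]
finger_gap: 0.622
gripper_force: 0.0
finger_gap: 0.681
time: 7.12
ee_pos: [0.4515, 0.041, 0.1872]
tool_rot: [0.046, 0.999, -0.001, 0.0]
ft_force: [0.3, 0.4, -0.3]
finger_gap: 0.677
gripper_force: 0.0
offset [-0.1  4.1 84.2] rot [-0.07  0.03 -0.3 ]
```

```bash

python3 -m crank '{"offset":[[0,2,20],[0,2,40],[0,2,60],[0,2,70],[0,2,70]],"delta_rot":[[0,0,0],[0,0,0],[0,0,0],[0,0,0],[0,0,0]],"hand":[0.68,0.68,0.68,0.68,0.68]}' 60 >/dev/null
python3 -m crank '{"offset":[[0,0,0],[0,0,0]],"delta_rot":[[0,0,0],[0,0,0]],"hand":[0.68,0.68]}' 60
python3 -c "
from h import *
rel(452,45,103,85)"
```

```text
time: 7.7
ee_pos: [0.4538, 0.0471, 0.1169]
tool_rot: [0.044, 0.999, -0.0, 0.001]
ft_force: [0.4, -0.0, -1.1]
finger_gap: 0.681
gripper_force: 0.0
offset [ 1.6 -2.3 13.9] rot [-0.01  0.14  0.01]
```

```bash

python3 -m crank '{"offset":[[1,-2,7],[2,-2,12],[2,-2,14],[2,-2,14],[2,-2,14]],"delta_rot":[[0,0,0],[0,0,0],[0,0,0],[0,0,0],[0,0,0]],"hand":[0.68,0.68,0.68,0.68,0.2]}' 60
python3 -m crank '{"offset":[[0,0,0],[0,0,0],[0,0,0],[0,0,0],[0,0,-4]],"delta_rot":[[0,0,0],[0,0,0],[0,0,0],[0,0,0],[0,0,0]],"hand":[0.2,0.2,0.2,0.2,0.2]}' 60
python3 -m crank '{"offset":[[0,0,-18],[0,0,-36],[0,0,-54],[0,0,-72],[0,0,-80]],"delta_rot":[[0,0,0],[0,0,0],[0,0,0],[0,0,0],[0,0,0]],"hand":[0.2,0.2,0.2,0.2,0.2]}' 60 |grep -E "gap|force"
python3 -m crank '{"offset":[[1,15,0],[3,45,0],[5,75,0],[7,105,0],[8,135,0]],"delta_rot":[[0,0,0],[0,0,0],[0,0,0],[0,0,0],[0,0,0]],"hand":[0.2,0.2,0.2,0.2,0.2]}' 60|grep -E "gap|force"
python3 -m crank '{"offset":[[2,30,0],[4,60,0],[6,90,0],[7,120,0],[8,145,0]],"delta_rot":[[0,0,0],[0,0,0],[0,0,0],[0,0,0],[0,0,0]],"hand":[0.2,0.2,0.2,0.2,0.2]}' 60
python3 -m crank '{"offset":[[0,0,0],[0,0,30],[0,0,60],[0,0,76],[0,0,76]],"delta_rot":[[0,0,0],[0,0,0],[0,0,0],[0,0,0],[0,0,0]],"hand":[0.2,0.2,0.2,0.2,0.2]}' 60
python3 -c "
from h import *
rel(460,325,103,85)"
```

```text
time: 8.12
ee_pos: [0.4506, 0.0451, 0.1018]
tool_rot: [0.044, 0.999, 0.0, -0.0]
ft_force: [-0.7, 0.6, -0.1]
finger_gap: 0.556
gripper_force: 0.0
time: 8.53
ee_pos: [0.4505, 0.0451, 0.1057]
tool_rot: [0.044, 0.999, 0.0, -0.0]
ft_force: [-0.8, -0.0, -0.7]
finger_gap: 0.403
gripper_force: 60.4
ft_force: [-0.6, 0.1, -1.3]
finger_gap: 0.405
gripper_force: 60.3
ft_force: [0.2, -0.8, -0.9]
finger_gap: 0.401
gripper_force: 60.3
time: 9.78
ee_pos: [0.4588, 0.3274, 0.1853]
tool_rot: [0.043, 0.999, -0.0, -0.0]
ft_force: [-0.1, -0.2, -1.3]
finger_gap: 0.406
gripper_force: 60.3
time: 10.2
ee_pos: [0.4567, 0.3237, 0.106]
tool_rot: [0.044, 0.999, -0.002, -0.004]
ft_force: [-0.9, -0.0, -0.6]
finger_gap: 0.401
gripper_force: 60.3
offset [-3.2  1.6  3. ] rot [-0.26 -0.45 -0.03]
```

```bash

python3 -m crank '{"offset":[[0,0,2],[0,0,2],[0,0,2],[0,0,2],[0,0,-25]],"delta_rot":[[0,0,0],[0,0,0],[0,0,0],[0,0,0],[0,0,0]],"hand":[0.2,0.62,0.62,0.62,0.62]}' 60|grep gap
python3 -m crank '{"offset":[[0,0,-30],[0,-10,-55],[-2,-45,-55],[-4,-80,-55],[-6,-115,-55]],"delta_rot":[[0,0,0],[0,0,0],[0,0,0],[0,0,0],[0,0,0]],"hand":[0.68,0.68,0.68,0.68,0.68]}' 60 |grep gap
python3 -m crank '{"offset":[[-2,-38,0],[-4,-76,0],[-6,-114,0],[-8,-152,0],[-10,-190,0]],"delta_rot":[[0,0,0],[0,0,0],[0,0,0],[0,0,0],[0,0,0]],"hand":[0.68,0.68,0.68,0.68,0.68]}' 60 |grep gap
python3 -m crank '{"offset":[[-2,-35,0],[-2,-49,0],[-2,-49,30],[-2,-49,60],[-2,-49,60]],"delta_rot":[[0,0,0],[0,0,0],[0,0,0],[0,0,0],[0,0,0]],"hand":[0.68,0.68,0.68,0.68,0.68]}' 60 |grep gap
python3 -m crank '{"offset":[[0,0,0],[0,0,0]],"delta_rot":[[0,0,0],[0,0,0]],"hand":[0.68,0.68]}' 60
python3 -c "
from h import *
rel(446.5,-29.5,103,85)"
```

```text
finger_gap: 0.619
finger_gap: 0.678
finger_gap: 0.68
finger_gap: 0.682
time: 12.03
ee_pos: [0.4467, -0.0288, 0.1311]
tool_rot: [0.044, 0.999, -0.0, 0.001]
ft_force: [-0.2, -0.5, 0.3]
finger_gap: 0.678
gripper_force: 0.0
offset [ 0.2 -0.8 28.1] rot [-0.02  0.1   0.01]
```

```bash

python3 -m crank '{"offset":[[0,-1,10],[0,-1,20],[0,-1,28],[0,-1,28],[0,-1,28]],"delta_rot":[[0,0,0],[0,0,0],[0,0,0],[0,0,0],[0,0,0]],"hand":[0.68,0.68,0.68,0.68,0.68]}' 60
python3 -m crank '{"offset":[[0,0,0],[0,0,0],[0,0,0],[0,0,0],[0,0,0]],"delta_rot":[[0,0,0],[0,0,0],[0,0,0],[0,0,0],[0,0,0]],"hand":[0.2,0.2,0.2,0.2,0.2]}' 60|grep -E "gap|force"
python3 -m crank '{"offset":[[0,0,-10],[0,0,-30],[0,0,-50],[0,0,-72],[0,0,-84]],"delta_rot":[[0,0,0],[0,0,0],[0,0,0],[0,0,0],[0,0,0]],"hand":[0.2,0.2,0.2,0.2,0.2]}' 60 |grep -E "gap|force"
python3 -m crank '{"offset":[[-2,15,0],[-6,45,0],[-10,75,0],[-15,105,0],[-20,135,0]],"delta_rot":[[0,0,0],[0,0,0],[0,0,0],[0,0,0],[0,0,0]],"hand":[0.2,0.2,0.2,0.2,0.2]}' 60|grep -E "gap|force"
python3 -m crank '{"offset":[[-5,30,0],[-10,60,0],[-14,90,0],[-18,120,0],[-20,149,0]],"delta_rot":[[0,0,0],[0,0,0],[0,0,0],[0,0,0],[0,0,0]],"hand":[0.2,0.2,0.2,0.2,0.2]}' 60
python3 -m crank '{"offset":[[0,0,0],[0,0,30],[0,0,60],[0,0,78],[0,0,80]],"delta_rot":[[0,0,0],[0,0,0],[0,0,0],[0,0,0],[0,0,0]],"hand":[0.2,0.2,0.2,0.2,0.2]}' 60
python3 -c "
from h import *
rel(511,250,103,85)"
```

```text
time: 12.45
ee_pos: [0.4465, -0.0296, 0.1028]
tool_rot: [0.043, 0.999, -0.0, 0.001]
ft_force: [0.0, -0.4, -0.6]
finger_gap: 0.681
gripper_force: 0.0
ft_force: [-0.1, 0.4, 7.4]
finger_gap: 0.402
gripper_force: 60.0
ft_force: [0.3, 0.3, -1.1]
finger_gap: 0.402
gripper_force: 60.3
ft_force: [1.1, 0.1, -1.8]
finger_gap: 0.4
gripper_force: 60.4
time: 14.12
ee_pos: [0.511, 0.2513, 0.1862]
tool_rot: [0.044, 0.999, 0.0, 0.0]
ft_force: [0.3, -0.7, -1.0]
finger_gap: 0.403
gripper_force: 60.4
time: 14.53
ee_pos: [0.5082, 0.2486, 0.1028]
tool_rot: [0.044, 0.999, -0.001, -0.004]
ft_force: [-0.4, -0.7, -0.4]
finger_gap: 0.406
gripper_force: 60.4
offset [-2.6  1.6 -0.3] rot [-0.16 -0.42 -0.01]
```

```bash

python3 -m crank '{"offset":[[0,0,0],[0,0,0],[0,0,0],[0,0,0],[0,0,-25]],"delta_rot":[[0,0,0],[0,0,0],[0,0,0],[0,0,0],[0,0,0]],"hand":[0.2,0.6,0.6,0.6,0.6]}' 60|grep gap
python3 -m crank '{"offset":[[0,0,-30],[0,0,-60],[0,0,-80],[0,0,-80]],"delta_rot":[[0,0,0],[0,0,0],[0,0,0],[0,0,0]],"hand":[0.68,0.68,0.68,0.68]}' 60
python3 -c "
from h import *
c=shot('top','t3')
for b in fresh(c):print(*b)
M=masks(c)
for b in blobs(c,M['brown'],.04,60,600,5):print('brown',*b)
c=shot('scene')
for b in fresh(c):print(*b)
rel(458,-215,190,85)"
```

```text
finger_gap: 0.601
time: 15.28
ee_pos: [0.5135, 0.2504, 0.2168]
tool_rot: [0.044, 0.999, 0.002, 0.006]
ft_force: [0.1, 0.5, -0.1]
finger_gap: 0.678
gripper_force: 0.0
[431. 223.] [ 449.6 -325.2] [37.1 63.5] -1.8 [41.3 44.2]
[392. 221.] [ 457.8 -215.3] [37.5 66.6] -6.7 [41.3 44.5]
[431. 188.] [ 550.1 -330.6] [38. 68.] -9.9 [41.4 44.1]
[393. 184.] [ 563.  -221.9] [37.8 66.5] -10.9 [41.3 44.2]
brown [231. 210.] [493.7 247.7] [29.1 32.3] 89.3 [41.6 44.1]
brown [138. 189.] [559.4 525.5] [44.1 58.8] -4.0 [85.8 88.8]
brown [289. 138.] [703.1  79.3] [29.1 29.5] 44.1 [61.7 65.3]
brown [566. 125.] [ 728.3 -723.7] [52.6 59.8] -69.8 [ 98.  112.3]
brown [220. 120.] [761.9 281.7] [14.9 75.5] 0.4 [19.  22.6]
[208. 248.] [ 558.2 -328.9] [37.3 72.2] -6.9 [38.7 41.3]
[249. 242.] [ 569.5 -221. ] [35.6 71.4] -10.5 [38.7 41.1]
[206. 219.] [ 458.1 -323.8] [36.1 73.2] 0.6 [38.4 41.1]
[245. 212.] [ 464.9 -213.9] [35.5 72.7] -6.1 [38.4 41.3]
offset [  12.6 -467.7   22.2] rot [ 0.08  0.22 -0.02]
```

View pics/t3.png

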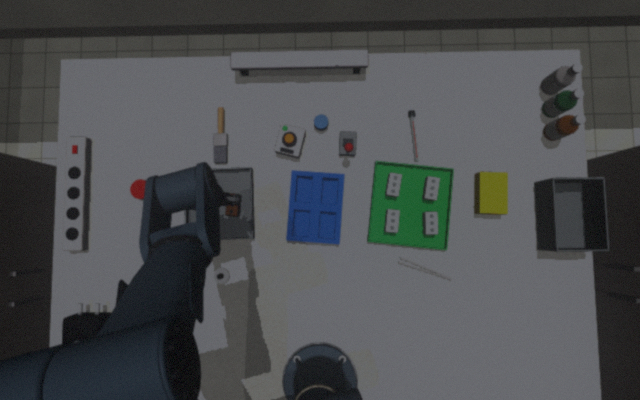

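Top view: the tray at (316,207) is empty, all four fresh blocks are where they were, and the tub is under the arm.

```bash

python3 -m crank '{"offset":[[1,-38,0],[2,-76,0],[3,-114,0],[4,-152,0],[5,-190,0]],"delta_rot":[[0,0,0],[0,0,0],[0,0,0],[0,0,0],[0,0,0]],"hand":[0.72,0.72,0.72,0.72,0.72]}' 60|grep gap
python3 -m crank '{"offset":[[1,-38,0],[2,-76,0],[3,-114,0],[4,-152,0],[5,-190,0]],"delta_rot":[[0,0,0],[0,0,0],[0,0,0],[0,0,0],[0,0,0]],"hand":[0.72,0.72,0.72,0.72,0.72]}' 60|grep gap
python3 -m crank '{"offset":[[1,-38,0],[2,-76,0],[3,-88,20],[3,-88,50],[3,-88,70]],"delta_rot":[[0,0,0],[0,0,0],[0,0,0],[0,0,0],[0,0,0]],"hand":[0.72,0.72,0.72,0.72,0.72]}' 60|grep gap
python3 -m crank '{"offset":[[0,0,0],[0,0,0]],"delta_rot":[[0,0,0],[0,0,0]],"hand":[0.72,0.72]}' 60
python3 -c "
from h import *
c=shot('scene')
for b in fresh(c):print(*b)
m=masks(prep(dict(np.load('top0.npz'))))['blue']
c=shot('top')
for b in fresh(c):print(*b)
for b in blobs(c,masks(c)['blue'],.028,1500,9000,15):print('blue',*b)
rel(458,-215,102,85)"
```

```text
finger_gap: 0.723
finger_gap: 0.721
finger_gap: 0.723
time: 16.8
ee_pos: [0.4558, -0.2148, 0.1394]
tool_rot: [0.044, 0.999, 0.001, -0.002]
ft_force: [-0.8, -0.5, -0.7]
finger_gap: 0.724
gripper_force: 0.0
[208. 248.] [ 558.2 -328.9] [37.3 72.2] -6.9 [38.7 41.1]
[249. 242.] [ 569.8 -221. ] [35.6 72. ] -10.5 [38.3 40.9]
[206. 219.] [ 458.  -323.8] [36.1 73.5] 0.6 [38.5 41. ]
[245. 212.] [ 464.9 -214. ] [36.2 72.7] -5.7 [38.6 41.4]
[432. 188.] [ 550.5 -331. ] [38.  67.4] -9.3 [41.1 44.2]
[393. 184.] [ 562.9 -222.2] [37.3 66.7] -10.9 [41.2 44.2]
blue [308. 199.] [500.8   5.8] [152.9 204.3] -5.1 [26.3 31.9]
offset [-0.8  0.4 39.3] rot [-0.01  0.02  0.01]
```

```bash

python3 -m crank '{"offset":[[-1,0,12],[-1,0,24],[-1,0,34],[-1,0,39],[-1,0,39]],"delta_rot":[[0,0,0],[0,0,0],[0,0,0],[0,0,0],[0,0,0]],"hand":[0.72,0.72,0.72,0.72,0.72]}' 60
python3 -m crank '{"offset":[[0,0,0],[0,0,0],[0,0,0],[0,0,0],[0,0,0]],"delta_rot":[[0,0,0],[0,0,0],[0,0,0],[0,0,0],[0,0,0]],"hand":[0.2,0.2,0.2,0.2,0.2]}' 60
python3 -m crank '{"offset":[[0,0,-10],[0,0,-30],[0,0,-50],[0,0,-60],[0,0,-60]],"delta_rot":[[0,0,0],[0,0,0],[0,0,0],[0,0,0],[0,0,0]],"hand":[0.2,0.2,0.2,0.2,0.2]}' 60 |grep -E "gap|force"
python3 -m crank '{"offset":[[2,15,0],[6,45,0],[10,75,0],[15,105,0],[20,135,0]],"delta_rot":[[0,0,0],[0,0,0],[0,0,0],[0,0,0],[0,0,0]],"hand":[0.2,0.2,0.2,0.2,0.2]}' 60|grep -E "gap|force"
python3 -m crank '{"offset":[[3,30,0],[6,50,0],[6,50,0],[6,50,0],[6,50,0]],"delta_rot":[[0,0,0],[0,0,0],[0,0,0],[0,0,0],[0,0,0]],"hand":[0.2,0.2,0.2,0.2,0.2]}' 60
python3 -c "
from h import *
rel(448,-28,130,85);shot('scene','s4')"
```

```text
time: 17.32
ee_pos: [0.4579, -0.2152, 0.1017]
tool_rot: [0.044, 0.999, 0.0, -0.0]
ft_force: [0.5, -0.1, 0.9]
finger_gap: 0.72
gripper_force: 0.0
time: 17.73
ee_pos: [0.4582, -0.2157, 0.1028]
tool_rot: [0.044, 0.999, -0.0, 0.001]
ft_force: [0.4, 0.3, 5.8]
finger_gap: 0.404
gripper_force: 60.4
ft_force: [0.7, -0.7, -1.4]
finger_gap: 0.4
gripper_force: 60.0
ft_force: [0.7, 0.6, -2.1]
finger_gap: 0.397
gripper_force: 60.0
time: 18.98
ee_pos: [0.448, -0.0288, 0.1614]
tool_rot: [0.043, 0.999, 0.0, -0.0]
ft_force: [-0.3, -0.5, -1.3]
finger_gap: 0.4
gripper_force: 60.1
offset [ 0.1  0.8 31.4] rot [ 0.   -0.05  0.02]
```

View pics/s4.png

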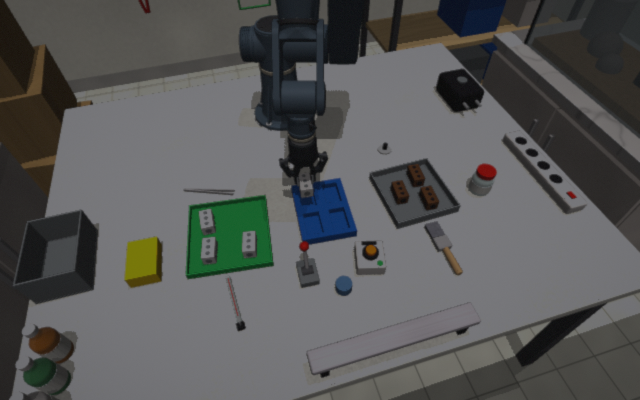

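The scene view shows three browns in the tub and the first fresh block, held at (306,185), over its pocket.

```bash

python3 -m crank '{"offset":[[0,1,12],[0,1,24],[0,1,36],[0,1,45],[0,1,45]],"delta_rot":[[0,0,0],[0,0,0],[0,0,0],[0,0,0],[0,0,0]],"hand":[0.2,0.2,0.2,0.2,0.2]}' 60
python3 -m crank '{"offset":[[0,0,4],[0,0,8],[0,0,9],[0,0,9]],"delta_rot":[[0,0,0],[0,0,0],[0,0,0],[0,0,0]],"hand":[0.2,0.2,0.2,0.2]}' 60
python3 -c "
from h import *
rel(448,-28,107,85)"
```

```text
time: 19.45
ee_pos: [0.4479, -0.0288, 0.1154]
tool_rot: [0.045, 0.999, 0.0, -0.001]
ft_force: [0.7, -0.2, -2.3]
finger_gap: 0.398
gripper_force: 60.1
time: 19.78
ee_pos: [0.4484, -0.0281, 0.1079]
tool_rot: [0.044, 0.999, -0.0, 0.0]
ft_force: [0.0, -1.0, -0.7]
finger_gap: 0.401
gripper_force: 60.1
offset [0.4 0.  0.9] rot [-0.    0.01 -0.03]
```

```bash

python3 -m crank '{"offset":[[0,0,0],[0,0,0],[0,0,0],[0,0,-20],[0,0,-50]],"delta_rot":[[0,0,0],[0,0,0],[0,0,0],[0,0,0],[0,0,0]],"hand":[0.54,0.54,0.54,0.54,0.54]}' 60|grep gap
python3 -m crank '{"offset":[[0,0,-15],[-20,-28,-15],[-44,-60,-15],[-68,-92,-15],[-90,-124,-15]],"delta_rot":[[0,0,0],[0,0,0],[0,0,0],[0,0,3],[0,0,5.7]],"hand":[0.72,0.72,0.72,0.72,0.72]}' 60
python3 -c "
from h import *
rel(563,-222,102,79.3)"
```

```text
finger_gap: 0.539
time: 20.62
ee_pos: [0.5282, -0.1607, 0.1738]
tool_rot: [0.094, 0.996, -0.0, 0.001]
ft_force: [0.4, 0.3, 0.7]
finger_gap: 0.719
gripper_force: 0.0
offset [-45.5 -53.6  71.9] rot [-0.03  0.1  -0.11]
```

```bash

python3 -m crank '{"offset":[[-22,-26,0],[-45,-54,10],[-45,-54,30],[-45,-54,50],[-45,-54,50]],"delta_rot":[[0,0,0],[0,0,0],[0,0,0],[0,0,0],[0,0,0]],"hand":[0.72,0.72,0.72,0.72,0.72]}' 60|grep gap
python3 -m crank '{"offset":[[0,0,0],[0,0,0]],"delta_rot":[[0,0,0],[0,0,0]],"hand":[0.72,0.72]}' 60|grep gap
python3 -c "
from h import *
rel(563,-222,102,79.3)
c=shot('top','t5')
for b in fresh(c):print(*b)
c=shot('scene')
for b in fresh(c,.044):print(*b)"
```

```text
finger_gap: 0.72
finger_gap: 0.72
offset [-1.9 -1.2 21.6] rot [-0.01  0.03  0.01]
[208. 248.] [ 561.5 -328.4] [37.1 72.9] -6.9 [38.6 41.3]
[251. 240.] [ 574.2 -211.9] [54.7 71.7] -11.6 [38.8 42.9]
[206. 219.] [ 461.3 -323.2] [35.9 72.9] 0.6 [38.7 40.9]
[306. 194.] [452.5 -28.6] [36.  84.2] -6.4 [42.2 44.9]
```

```bash

python3 -m crank '{"offset":[[-2,-1,8],[-2,-1,16],[-2,-1,22],[-2,-1,22],[-2,-1,22]],"delta_rot":[[0,0,0],[0,0,0],[0,0,0],[0,0,0],[0,0,0]],"hand":[0.72,0.72,0.72,0.72,0.2]}' 60|grep pos
python3 -m crank '{"offset":[[0,0,0],[0,0,0],[0,0,0],[0,0,0],[0,0,0]],"delta_rot":[[0,0,0],[0,0,0],[0,0,0],[0,0,0],[0,0,0]],"hand":[0.2,0.2,0.2,0.2,0.2]}' 60
python3 -m crank '{"offset":[[0,0,-10],[0,0,-30],[0,0,-50],[0,0,-62],[0,0,-62]],"delta_rot":[[0,0,0],[0,0,0],[0,0,0],[0,0,0],[0,0,0]],"hand":[0.2,0.2,0.2,0.2,0.2]}' 60 |grep -E "gap|force"
python3 -m crank '{"offset":[[5,15,0],[13,45,0],[21,75,0],[30,105,0],[38,135,0]],"delta_rot":[[0,0,0],[0,0,0],[0,0,0],[0,0,0],[0,0,0]],"hand":[0.2,0.2,0.2,0.2,0.2]}' 60|grep -E "gap|force"
python3 -m crank '{"offset":[[6,22,0],[12,44,0],[12,44,0],[12,44,0],[12,44,0]],"delta_rot":[[0,0,-2],[0,0,-4],[0,0,-5.7],[0,0,-5.7],[0,0,-5.7]],"hand":[0.2,0.2,0.2,0.2,0.2]}' 60
python3 -c "
from h import *
rel(547.4,-36.7,108,85)"
```

```text
ee_pos: [0.5626, -0.2219, 0.1001]
time: 22.13
ee_pos: [0.5632, -0.2223, 0.1011]
tool_rot: [0.093, 0.996, -0.0, 0.0]
ft_force: [-0.2, -0.2, 0.4]
finger_gap: 0.401
gripper_force: 60.8
ft_force: [0.0, 0.1, -1.6]
finger_gap: 0.407
gripper_force: 60.6
ft_force: [0.3, -0.4, -1.7]
finger_gap: 0.398
gripper_force: 60.6
time: 23.38
ee_pos: [0.5465, -0.0361, 0.1621]
tool_rot: [0.044, 0.999, 0.0, -0.001]
ft_force: [-0.2, -0.1, -0.4]
finger_gap: 0.402
gripper_force: 60.6
offset [-1.1 -0.6 54.1] rot [ 0.02 -0.11 -0.  ]
```

```bash

python3 -m crank '{"offset":[[-1,-1,15],[-1,-1,30],[-1,-1,44],[-1,-1,54],[-1,-1,55]],"delta_rot":[[0,0,0],[0,0,0],[0,0,0],[0,0,0],[0,0,0]],"hand":[0.2,0.2,0.2,0.2,0.2]}' 60
python3 -m crank '{"offset":[[0,0,0],[0,0,0],[0,0,0],[0,0,0],[0,0,-20]],"delta_rot":[[0,0,0],[0,0,0],[0,0,0],[0,0,0],[0,0,0]],"hand":[0.2,0.54,0.54,0.54,0.54]}' 60
python3 -m crank '{"offset":[[0,0,-20],[0,0,-45],[-3,-30,-45],[-6,-68,-45],[-10,-106,-45]],"delta_rot":[[0,0,0],[0,0,0],[0,0,0],[0,0,0],[0,0,0]],"hand":[0.72,0.72,0.72,0.72,0.72]}' 60|grep gap
python3 -m crank '{"offset":[[-4,-38,0],[-8,-76,0],[-12,-114,0],[-16,-152,0],[-19,-187,0]],"delta_rot":[[0,0,1],[0,0,2],[0,0,3],[0,0,4.5],[0,0,4.5]],"hand":[0.72,0.72,0.72,0.72,0.72]}' 60|grep gap
python3 -m crank '{"offset":[[0,0,10],[0,0,30],[0,0,44],[0,0,44]],"delta_rot":[[0,0,0],[0,0,0],[0,0,0],[0,0,0]],"hand":[0.72,0.72,0.72,0.72]}' 60
python3 -c "
from h import *
rel(550.5,-331,101.5,80.5)
c=shot('scene','s6')
for b in fresh(c,.042):print(*b)"
```

```text
time: 23.8
ee_pos: [0.547, -0.0384, 0.1058]
tool_rot: [0.045, 0.999, 0.0, -0.002]
ft_force: [0.1, 0.7, -0.2]
finger_gap: 0.402
gripper_force: 60.6
time: 24.22
ee_pos: [0.5467, -0.0378, 0.1263]
tool_rot: [0.044, 0.999, 0.001, -0.002]
ft_force: [-0.4, 0.7, 0.3]
finger_gap: 0.54
gripper_force: 0.0
finger_gap: 0.723
finger_gap: 0.722
time: 25.38
ee_pos: [0.5498, -0.3315, 0.1265]
tool_rot: [0.083, 0.997, 0.002, -0.002]
ft_force: [-0.7, 0.9, -0.7]
finger_gap: 0.722
gripper_force: 0.0
offset [-0.7  0.6 25. ] rot [ 0.16 -0.25 -0.06]
[210. 246.] [ 557.3 -321.7] [50.7 75.8] -7.4 [38.9 65.1]
[311. 221.] [554.5 -39.5] [36.3 74.3] -4.9 [42.4 45.2]
[306. 195.] [456.4 -29.1] [36.5 78.4] -6.4 [42.7 45.3]
```

View pics/s6.png

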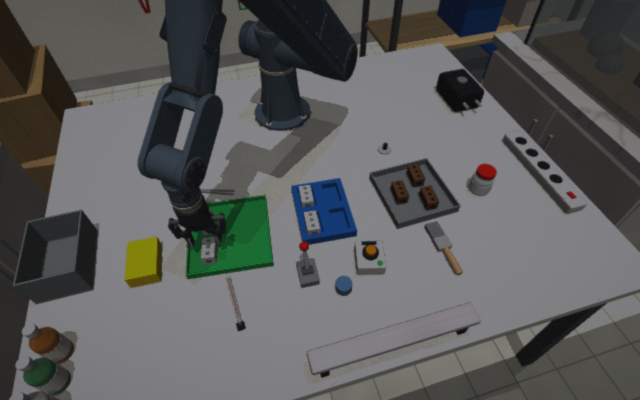

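The scene view shows two fresh blocks seated in the tray at (306,195) and (311,221), and the gripper straddling the third fresh block at (208,248).

```bash

python3 -m crank '{"offset":[[-1,0,10],[-1,0,18],[-1,0,25],[-1,0,25],[-1,0,25]],"delta_rot":[[0,0,0],[0,0,0],[0,0,0],[0,0,0],[0,0,0]],"hand":[0.72,0.72,0.72,0.72,0.2]}' 60|grep pos
python3 -m crank '{"offset":[[0,0,0],[0,0,0],[0,0,0],[0,0,0],[0,0,0]],"delta_rot":[[0,0,0],[0,0,0],[0,0,0],[0,0,0],[0,0,0]],"hand":[0.2,0.2,0.2,0.2,0.2]}' 60
python3 -m crank '{"offset":[[0,0,-10],[0,0,-30],[0,0,-50],[0,0,-68],[0,0,-70]],"delta_rot":[[0,0,0],[0,0,0],[0,0,0],[0,0,0],[0,0,0]],"hand":[0.2,0.2,0.2,0.2,0.2]}' 60 |grep -E "gap|force"
python3 -m crank '{"offset":[[3,15,0],[7,45,0],[12,75,0],[17,105,0],[21,135,0]],"delta_rot":[[0,0,0],[0,0,0],[0,0,0],[0,0,0],[0,0,0]],"hand":[0.2,0.2,0.2,0.2,0.2]}' 60|grep -E "gap|force"
python3 -m crank '{"offset":[[5,30,0],[10,60,0],[15,90,0],[20,120,0],[24,150,0]],"delta_rot":[[0,0,0],[0,0,0],[0,0,0],[0,0,0],[0,0,0]],"hand":[0.2,0.2,0.2,0.2,0.2]}' 60|grep -E "gap|force"
python3 -m crank '{"offset":[[5,30,0],[9,60,0],[12,80,0],[12,80,0],[12,80,0]],"delta_rot":[[0,0,-1],[0,0,-2],[0,0,-4.5],[0,0,-4.5],[0,0,-4.5]],"hand":[0.2,0.2,0.2,0.2,0.2]}' 60
python3 -c "
from h import *
rel(554,39.1,107,85)
c=shot('scene','s7')
for b in fresh(c,.042):print(*b)"
```

```text
ee_pos: [0.5523, -0.3323, 0.1035]
time: 26.27
ee_pos: [0.5527, -0.3329, 0.1046]
tool_rot: [0.083, 0.997, -0.0, 0.001]
ft_force: [1.0, 0.3, 3.4]
finger_gap: 0.395
gripper_force: 60.2
ft_force: [1.5, -0.4, -1.3]
finger_gap: 0.399
gripper_force: 60.0
ft_force: [-0.2, 0.0, -1.3]
finger_gap: 0.397
gripper_force: 60.0
ft_force: [0.4, 0.0, -2.0]
finger_gap: 0.396
gripper_force: 60.0
time: 27.93
ee_pos: [0.5549, 0.0386, 0.1727]
tool_rot: [0.042, 0.999, 0.0, -0.002]
ft_force: [0.3, 0.2, -1.1]
finger_gap: 0.394
gripper_force: 60.1
offset [ 0.7  0.4 65.7] rot [ 0.   -0.19  0.14]
[311. 222.] [554.4 -39.6] [36.7 75.2] -4.9 [42.5 44.9]
[206. 219.] [ 459.7 -323.3] [36.5 73.1] 0.7 [38.9 41.3]
[306. 195.] [455.3 -28.8] [36.6 76.4] -7.1 [42.3 45.2]
```

```bash

python3 -m crank '{"offset":[[-1,0,15],[-1,0,30],[-1,0,45],[-1,0,60],[-1,0,63]],"delta_rot":[[0,0,0],[0,0,0],[0,0,0],[0,0,0],[0,0,0]],"hand":[0.2,0.2,0.2,0.2,0.2]}' 60
python3 -m crank '{"offset":[[0,0,1],[0,0,1],[0,0,1],[0,0,1],[0,0,-20]],"delta_rot":[[0,0,0],[0,0,0],[0,0,0],[0,0,0],[0,0,0]],"hand":[0.2,0.54,0.54,0.54,0.54]}' 60
python3 -m crank '{"offset":[[0,0,-20],[0,0,-45],[6,-30,-45],[12,-66,-45],[20,-100,-45]],"delta_rot":[[0,0,0],[0,0,0],[0,0,0],[0,0,0],[0,0,0]],"hand":[0.72,0.72,0.72,0.72,0.72]}' 60|grep gap
python3 -m crank '{"offset":[[8,-38,0],[16,-76,0],[24,-114,0],[32,-150,0],[38,-182,0]],"delta_rot":[[0,0,0],[0,0,0],[0,0,0],[0,0,0],[0,0,0]],"hand":[0.72,0.72,0.72,0.72,0.72]}' 60|grep gap
python3 -m crank '{"offset":[[8,-36,0],[14,-70,0],[16,-90,10],[16,-90,30],[16,-90,44]],"delta_rot":[[0,0,0],[0,0,-1],[0,0,-2],[0,0,-3],[0,0,-4]],"hand":[0.72,0.72,0.72,0.72,0.72]}' 60|grep gap
python3 -m crank '{"offset":[[0,0,0],[0,0,0]],"delta_rot":[[0,0,0],[0,0,0]],"hand":[0.72,0.72]}' 60
python3 -c "
from h import *
rel(450,-325,102,89)
c=shot('scene','s8')
for b in fresh(c,.042):print(*b)"
```

```text
time: 28.4
ee_pos: [0.5588, 0.0382, 0.1181]
tool_rot: [0.047, 0.999, 0.002, 0.002]
ft_force: [-13.8, 14.4, 79.2]
finger_gap: 0.406
gripper_force: 117.8
time: 28.82
ee_pos: [0.5554, 0.0359, 0.1278]
tool_rot: [0.045, 0.999, 0.0, -0.004]
ft_force: [0.1, -0.4, 0.2]
finger_gap: 0.542
gripper_force: 0.0
finger_gap: 0.715
finger_gap: 0.72
finger_gap: 0.714
time: 30.23
ee_pos: [0.4499, -0.3276, 0.1303]
tool_rot: [0.01, 1.0, 0.001, -0.002]
ft_force: [0.3, -0.6, -0.3]
finger_gap: 0.721
gripper_force: 0.0
offset [-0.1  2.5 28.3] rot [ 0.16 -0.18 -0.13]
[311. 222.] [555.1 -39.3] [36.7 75.4] -5.9 [42.5 45. ]
[208. 217.] [ 455.6 -316.6] [51.6 85.4] -5.5 [38.5 41.9]
[338. 217.] [557.7  38.8] [45.1 83.5] -3.9 [45.3 54.4]
[306. 195.] [456.1 -29. ] [36.5 77.9] -6.4 [42.2 44.9]
```

View pics/s8.png

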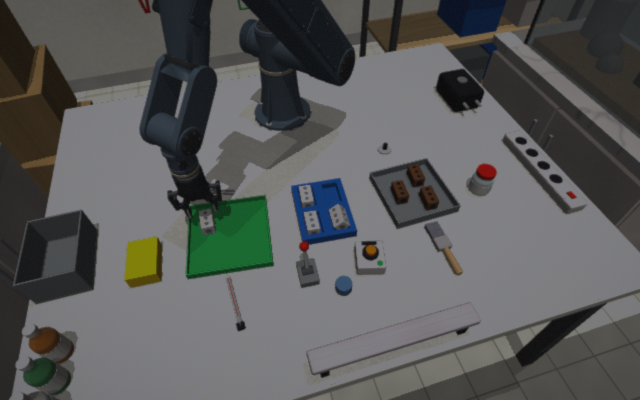

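The scene view shows the third block at (338,217) sitting tilted in its pocket, so the grip slackened on the way. I'll pick up the fourth now and mend the third afterwards.

```bash

python3 -m crank '{"offset":[[0,1,10],[0,1,20],[0,1,28],[0,1,28],[0,1,28]],"delta_rot":[[0,0,0],[0,0,0],[0,0,0],[0,0,0],[0,0,0]],"hand":[0.72,0.72,0.72,0.72,0.2]}' 60|grep pos
python3 -m crank '{"offset":[[0,0,0],[0,0,0],[0,0,0],[0,0,0],[0,0,0]],"delta_rot":[[0,0,0],[0,0,0],[0,0,0],[0,0,0],[0,0,0]],"hand":[0.2,0.2,0.2,0.2,0.2]}' 60
python3 -m crank '{"offset":[[0,0,-10],[0,0,-30],[0,0,-50],[0,0,-68],[0,0,-70]],"delta_rot":[[0,0,0],[0,0,0],[0,0,0],[0,0,0],[0,0,0]],"hand":[0.2,0.2,0.2,0.2,0.2]}' 60 |grep -E "gap|force"
python3 -c "
from h import *
rel(454.4,47.9,173,85)
c=shot('top','t9')
for b in fresh(c,.044):print(*b)
z=c['z_map'];W=c['W']
P=np.round(W[180:240,288:345].reshape(-1,3)*1000)
cv2.imwrite('pics/c9.png',cv2.resize(cv2.convertScaleAbs(c['color'][170:250,280:350,::-1],alpha=1.7),None,fx=7,fy=7,interpolation=cv2.INTER_CUBIC))
for v in range(178,202,3):print(v,[tuple(np.round(W[v,u]*1000).astype(int)) for u in range(297,313,4)])
"
```

```text
ee_pos: [0.4511, -0.3259, 0.1032]
time: 31.12
ee_pos: [0.4516, -0.3266, 0.1044]
tool_rot: [0.009, 1.0, -0.0, 0.0]
ft_force: [0.4, 0.2, 2.7]
finger_gap: 0.403
gripper_force: 60.1
ft_force: [0.2, 0.5, -0.7]
finger_gap: 0.397
gripper_force: 60.0
offset [  4.6 375.4   2.5] rot [-0.25  0.25  3.99]
[327. 225.] [448.4 -29.8] [36.1 66.6] -5.2 [45.3 48. ]
[331. 190.] [547.9 -40.7] [35.8 66.1] -4.8 [45.2 48.4]
[303. 188.] [556.2  39.1] [46.3 66.9] -0.8 [48.6 56.9]
178 [(np.int64(585), np.int64(57), np.int64(40)), (np.int64(582), np.int64(44), np.int64(56)), (np.int64(582), np.int64(33), np.int64(54)), (np.int64(584), np.int64(22), np.int64(43))]
181 [(np.int64(576), np.int64(57), np.int64(41)), (np.int64(574), np.int64(44), np.int64(52)), (np.int64(574), np.int64(33), np.int64(54)), (np.int64(574), np.int64(21), np.int64(48))]
184 [(np.int64(567), np.int64(57), np.int64(39)), (np.int64(565), np.int64(44), np.int64(59)), (np.int64(565), np.int64(33), np.int64(56)), (np.int64(567), np.int64(22), np.int64(38))]
187 [(np.int64(558), np.int64(57), np.int64(40)), (np.int64(556), np.int64(44), np.int64(59)), (np.int64(557), np.int64(33), np.int64(52)), (np.int64(557), np.int64(22), np.int64(43))]
190 [(np.int64(550), np.int64(57), np.int64(38)), (np.int64(548), np.int64(44), np.int64(56)), (np.int64(548), np.int64(33), np.int64(50)), (np.int64(549), np.int64(22), np.int64(41))]
193 [(np.int64(540), np.int64(57), np.int64(44)), (np.int64(539), np.int64(44), np.int64(57)), (np.int64(539), np.int64(33), np.int64(50)), (np.int64(540), np.int64(22), np.int64(45))]
196 [(np.int64(532), np.int64(57), np.int64(42)), (np.int64(530), np.int64(44), np.int64(58)), (np.int64(531), np.int64(33), np.int64(52)), (np.int64(532), np.int64(22), np.int64(40))]
199 [(np.int64(526), np.int64(59), np.int64(7)), (np.int64(523), np.int64(45), np.int64(44)), (np.int64(523), np.int64(34), np.int64(42)), (np.int64(523), np.int64(22), np.int64(43))]
```

View pics/c9.png

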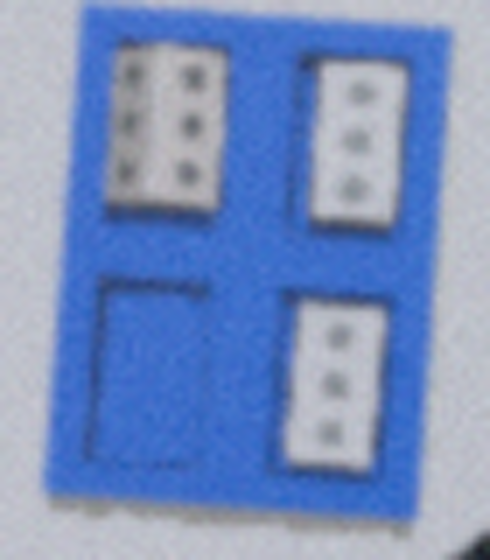

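Top crop: the block in the upper-left pocket (crop 165,125) is rolled about 33° about its long axis. The right-hand pair lies flat and the lower-left pocket is empty. I'll place the fourth block, then re-grip the rolled one.

```bash

python3 -m crank '{"offset":[[0,15,0],[0,45,0],[1,75,0],[1,105,0],[1,135,0]],"delta_rot":[[0,0,0],[0,0,0],[0,0,0],[0,0,0],[0,0,0]],"hand":[0.2,0.2,0.2,0.2,0.2]}' 70|grep -E "gap|force"
python3 -m crank '{"offset":[[0,30,0],[0,60,0],[1,90,0],[1,120,0],[1,150,0]],"delta_rot":[[0,0,0],[0,0,0],[0,0,0],[0,0,0],[0,0,0]],"hand":[0.2,0.2,0.2,0.2,0.2]}' 70|grep -E "gap|force"
python3 -m crank '{"offset":[[0,30,0],[0,60,0],[1,90,0],[1,90,0],[1,90,0]],"delta_rot":[[0,0,1],[0,0,2],[0,0,3],[0,0,4],[0,0,4]],"hand":[0.2,0.2,0.2,0.2,0.2]}' 70|grep -E "gap|force"
python3 -m crank '{"offset":[[0,0,10],[0,0,30],[0,0,46],[0,0,46],[0,0,46]],"delta_rot":[[0,0,0],[0,0,0],[0,0,0],[0,0,0],[0,0,0]],"hand":[0.2,0.2,0.2,0.2,0.2]}' 70
python3 -c "
from h import *
rel(455.5,47.9,109.5,85)
c=shot('scene')
cv2.imwrite('pics/s10.png',cv2.resize(cv2.convertScaleAbs(c['color'][140:260,270:430,::-1],alpha=1.4),None,fx=5,fy=5,interpolation=cv2.INTER_CUBIC))
for b in fresh(c,.06):print(*b)
"
```

```text
ft_force: [0.0, -0.1, -1.8]
finger_gap: 0.392
gripper_force: 73.9
ft_force: [-1.0, 0.0, -1.8]
finger_gap: 0.394
gripper_force: 74.0
ft_force: [0.2, -1.1, -0.1]
finger_gap: 0.393
gripper_force: 74.0
time: 33.25
ee_pos: [0.454, 0.0479, 0.127]
tool_rot: [0.044, 0.999, 0.0, -0.002]
ft_force: [-0.8, 0.2, -0.6]
finger_gap: 0.386
gripper_force: 73.9
offset [-1.5  0.1 17.5] rot [ 0.01 -0.2  -0.08]
[311. 222.] [568.5 -42.6] [35.6 74.9] -4.9 [42.5 44.7]
[339. 217.] [570.4  34.2] [44.2 81.5] -3.9 [45.6 54.7]
[306. 195.] [470.7 -32.1] [35.4 75.8] -6.4 [42.5 45.4]
[332. 186.] [464.9  54.1] [62.4 94. ] -0.6 [61.1 76.2]
```

View pics/s10.png

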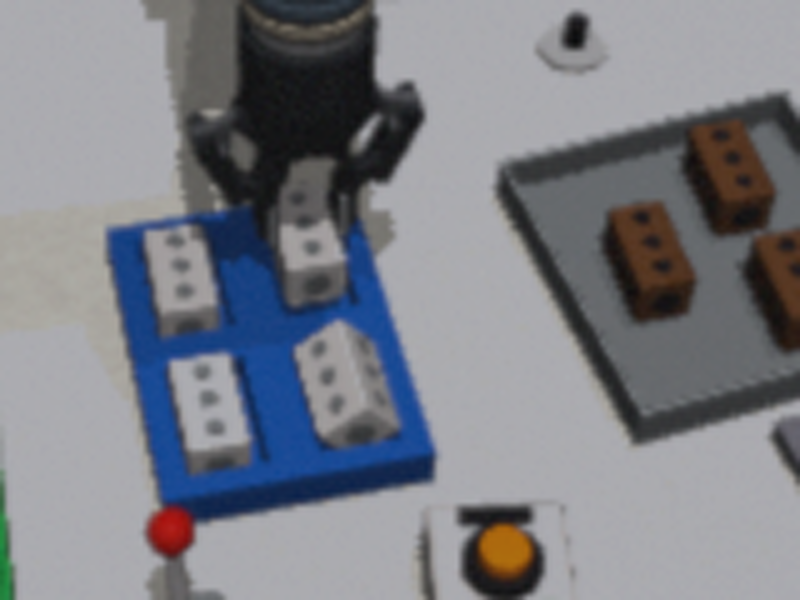

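The scene crop shows the fourth block held level over its pocket at (315,250), and the rolled block at (345,390).

```bash

python3 -m crank '{"offset":[[-1,0,4],[-1,0,8],[-1,0,11],[-1,0,11]],"delta_rot":[[0,0,0],[0,0,0],[0,0,0],[0,0,0]],"hand":[0.2,0.2,0.2,0.2]}' 60
python3 -m crank '{"offset":[[0,0,3],[0,0,6],[0,0,6]],"delta_rot":[[0,0,0],[0,0,0],[0,0,0]],"hand":[0.2,0.2,0.2]}' 60
```

```text
time: 33.63
ee_pos: [0.4559, 0.0484, 0.1167]
tool_rot: [0.044, 0.999, 0.0, -0.0]
ft_force: [-0.7, -0.1, -1.7]
finger_gap: 0.397
gripper_force: 73.9
time: 33.88
ee_pos: [0.4558, 0.0485, 0.1105]
tool_rot: [0.044, 0.999, 0.0, -0.0]
ft_force: [-0.0, 0.9, 0.1]
finger_gap: 0.39
gripper_force: 73.9
```

```bash

python3 -m crank '{"offset":[[0,0,0],[0,0,0],[0,0,0],[0,0,-20],[0,0,-45]],"delta_rot":[[0,0,0],[0,0,0],[0,0,0],[0,0,0],[0,0,0]],"hand":[0.54,0.54,0.54,0.54,0.54]}' 30|grep gap
python3 -m crank '{"offset":[[0,0,-10],[-30,0,-10],[-65,0,-10],[-98,-1,-10],[-98,-1,-10]],"delta_rot":[[0,0,0],[0,0,0],[0,0,0],[0,0,0],[0,0,0]],"hand":[0.76,0.76,0.76,0.76,0.76]}' 30|grep gap
python3 -m crank '{"offset":[[0,0,10],[0,0,30],[0,0,40],[0,0,40],[0,0,40]],"delta_rot":[[0,0,0],[0,0,0],[0,0,0],[0,0,0],[0,0,0]],"hand":[0.76,0.76,0.76,0.76,0.76]}' 30
python3 -c "
from h import *
rel(554,39.1,105,85)
c=shot('scene')
for b in fresh(c,.042):print(*b)
"
```

```text
finger_gap: 0.538
finger_gap: 0.756
time: 35.13
ee_pos: [0.5518, 0.0392, 0.1249]
tool_rot: [0.044, 0.999, 0.0, -0.002]
ft_force: [0.6, 0.2, -0.0]
finger_gap: 0.761
gripper_force: 0.0
offset [-2.3  0.1 19.9] rot [ 0.01 -0.22 -0.01]
[311. 222.] [555.8 -39.7] [36.7 77. ] -4.9 [42.3 45. ]
[336. 216.] [559.   33.9] [59.2 83.2] 3.0 [46.1 56.7]
[306. 194.] [455.  -28.7] [36.5 75.8] -7.1 [42.2 44.4]
```

```bash

python3 -m crank '{"offset":[[-1,0,7],[-1,0,14],[-1,0,19],[-1,0,19]],"delta_rot":[[0,0,0],[0,0,0],[0,0,0],[0,0,0]],"hand":[0.76,0.76,0.76,0.76]}' 30
python3 -m crank '{"offset":[[0,0,0],[0,0,0],[0,0,0],[0,0,0],[0,0,0]],"delta_rot":[[0,0,0],[0,0,0],[0,0,0],[0,0,0],[0,0,0]],"hand":[0.2,0.2,0.2,0.2,0.2]}' 30
```

```text
time: 35.52
ee_pos: [0.5539, 0.0389, 0.1059]
tool_rot: [0.044, 0.999, 0.0, -0.001]
ft_force: [0.5, 0.2, -0.1]
finger_gap: 0.758
gripper_force: 0.0
time: 35.93
ee_pos: [0.5547, 0.0386, 0.109]
tool_rot: [0.043, 0.999, -0.0, 0.001]
ft_force: [-2.8, -1.4, 12.6]
finger_gap: 0.452
gripper_force: 24.5
```

```bash

python3 -m crank '{"offset":[[0,0,-4],[0,0,-10],[0,0,-20],[0,0,-28],[0,0,-28]],"delta_rot":[[0,0,0],[0,0,0],[0,0,0],[0,0,0],[0,0,0]],"hand":[0.2,0.2,0.2,0.2,0.2]}' 40
python3 -c "
from h import *
c=shot('scene')
cv2.imwrite('pics/s11.png',cv2.resize(cv2.convertScaleAbs(c['color'][140:260,270:430,::-1],alpha=1.4),None,fx=5,fy=5,interpolation=cv2.INTER_CUBIC))
"
```

```text
time: 36.35
ee_pos: [0.5554, 0.0388, 0.1366]
tool_rot: [0.044, 0.999, -0.0, 0.002]
ft_force: [-0.9, -0.6, -0.7]
finger_gap: 0.204
gripper_force: 0.0
```

View pics/s11.png

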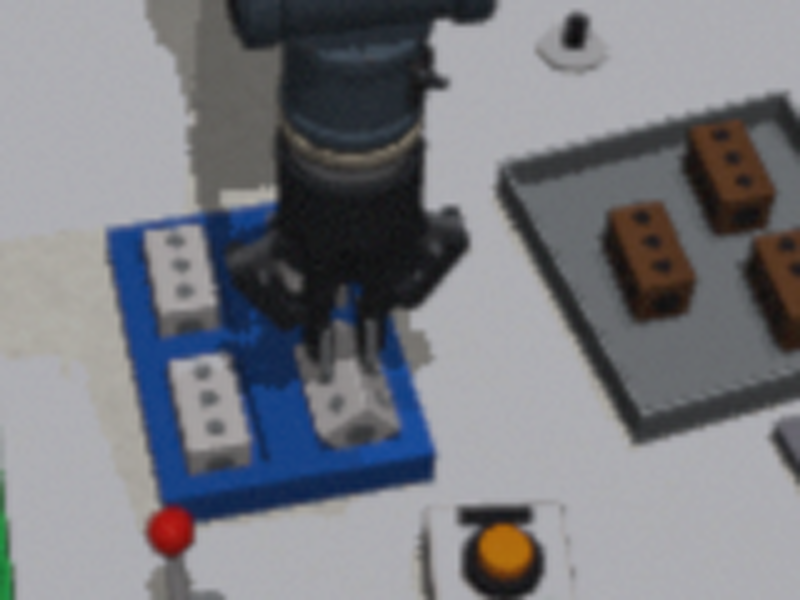

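The scene crop shows the rolled block still tilted at (350,390), as the pads slid off it. I'll grip it by its end faces with the tool tilted to match, so I need the tilt first.

```bash

python3 -m crank '{"offset":[[0,0,-30],[0,0,-60],[0,20,-80],[0,55,-80],[0,90,-80]],"delta_rot":[[0,0,0],[0,0,0],[0,0,0],[0,0,0],[0,0,0]],"hand":[1,1,1,1,1]}' 60
python3 -m crank '{"offset":[[0,40,0],[0,80,0],[0,110,0],[0,110,0],[0,110,0]],"delta_rot":[[0,0,0],[0,0,0],[0,0,0],[0,0,0],[0,0,0]],"hand":[1,1,1,1,1]}' 60
python3 -c "
from h import *
print(bot.read_state()['joints'].round(2))
for n in('top','scene'):
    c=shot(n,'x'+n)
    for b in fresh(c,.044):print(*b)
    W=c['W'];H,S,V=[c['hsv'][...,i].astype(int) for i in range(3)]
    m=(S<70)&(W[...,2]>.036)&(W[...,2]<.07)&(abs(W[...,0]-.556)<.028)&(abs(W[...,1]-.039)<.03)
    P=W[m]*1000
    a=np.radians(-5);yy=(P[:,0]-554)*-np.sin(a)+(P[:,1]-39.1)*np.cos(a)
    for lo in range(-28,28,4):
        k=(yy>=lo)&(yy<lo+4)
        if k.sum()>5:print(n,lo+2,k.sum(),np.median(P[k,2]).round(1))
"
```

```text
time: 36.82
ee_pos: [0.5632, 0.1285, 0.2158]
tool_rot: [0.045, 0.999, 0.0, 0.001]
ft_force: [-0.1, -0.0, -0.0]
finger_gap: 0.894
gripper_force: 0.0
time: 37.23
ee_pos: [0.5712, 0.2397, 0.2137]
tool_rot: [0.042, 0.999, -0.0, -0.001]
ft_force: [-0.4, -0.4, -0.2]
finger_gap: 1.001
gripper_force: 0.0
[ 0.22  0.63  1.53 -0.    0.99 -1.27]
[329. 225.] [446.2 -33.2] [35.4 66.3] -4.8 [45.4 48.2]
[301. 222.] [455.1  45.8] [34.6 66.1] -0.5 [45.  48.1]
[331. 190.] [547.9 -40.7] [35.8 66.1] -4.8 [45.1 48.2]
[303. 188.] [556.2  39.1] [46.3 66.9] -0.8 [48.3 57.6]
top -22 19 40.9
top -18 30 43.5
top -14 30 47.1
top -10 26 49.2
top -6 31 52.5
top -2 26 55.1
top 2 29 58.3
top 6 24 55.9
top 10 24 50.3
top 14 26 46.1
top 18 23 41.2
[311. 221.] [555.9 -39.8] [36.2 74.1] -4.9 [42.8 45.3]
[339. 217.] [559.8  38.2] [45.  84.5] -3.9 [45.5 54.5]
[304. 195.] [455.6 -32.4] [35.6 77.6] -4.8 [42.6 45.1]
[331. 191.] [463.4  46.6] [38.6 75.7] -6.1 [42.2 44.7]
scene -18 25 39.4
scene -14 25 42.1
scene -10 28 46.1
scene -6 24 48.2
scene -2 26 51.6
scene 2 24 54.4
scene 6 21 55.6
scene 10 18 51.7
scene 14 18 47.0
scene 18 13 42.6
scene 22 9 38.2
```

```bash

cat >> h.py <<'E'
def relt(x,y,z,yaw,tilt):
    "as rel, then tilted by tilt deg about tool y"
    from scipy.spatial.transform import Rotation as Ro
    s=bot.read_state();R=Ro.from_quat(s["tool_rot"])
    o=R.inv().apply(np.array([x,y,z])-s["ee_pos"]*1000)
    a=np.radians(yaw);ty=np.array([np.cos(a),np.sin(a),0])
    T=Ro.from_matrix(np.c_[np.cross(ty,[0,0,-1]),ty,[0,0,-1]])*Ro.from_euler('y',tilt,degrees=True)
    print("offset",o.round(1),"rot",(R.inv()*T).as_rotvec(degrees=True).round(2))
E
python3 -m crank '{"offset":[[0,0,0],[0,-10,-10],[0,-30,-20],[0,-50,-30],[0,-70,-30]],"delta_rot":[[0,0,6],[0,0,12],[0,0,18],[0,0,24],[0,0,30]],"hand":[1,1,1,1,1]}' 60|grep pos
python3 -m crank '{"offset":[[0,0,0],[0,0,0],[0,0,0],[0,0,0],[0,0,0]],"delta_rot":[[0,0,6],[0,0,12],[0,0,18],[0,0,24],[0,0,30]],"hand":[1,1,1,1,1]}' 60|grep pos
python3 -m crank '{"offset":[[0,0,0],[0,0,0],[0,0,0],[0,0,0],[0,0,0]],"delta_rot":[[0,0,6],[0,0,12],[0,0,18],[0,0,24],[0,0,30]],"hand":[1,1,1,1,1]}' 60
python3 -c "
from h import *
relt(548,-44,200,-5,0)"
```

```text
ee_pos: [0.5665, 0.166, 0.2464]
ee_pos: [0.5656, 0.1661, 0.2446]
time: 38.58
ee_pos: [0.5655, 0.1662, 0.2445]
tool_rot: [0.74, 0.672, -0.001, -0.0]
ft_force: [-0.2, 0.2, -0.1]
finger_gap: 0.997
gripper_force: 0.0
offset [-210.9    2.7   44.6] rot [-0.08  0.03 -0.48]
```

Now the shift to the far side and the tilt.

```bash

python3 -m crank '{"offset":[[-35,0,0],[-70,0,0],[-105,1,0],[-140,2,0],[-175,2,0]],"delta_rot":[[0,0,0],[0,0,0],[0,0,0],[0,0,0],[0,0,0]],"hand":[1,1,1,1,1]}' 60|grep pos
python3 -m crank '{"offset":[[-20,0,10],[-36,0,20],[-36,0,20],[-36,0,20],[-36,0,20]],"delta_rot":[[0,0,0],[0,6,0],[0,12,0],[0,18,0],[0,24,0]],"hand":[1,1,1,1,1]}' 60|grep pos
python3 -m crank '{"offset":[[0,0,0],[0,0,0],[0,0,0],[0,0,0]],"delta_rot":[[0,6,0],[0,13,0],[0,13,0],[0,13,0]],"hand":[1,1,1,1]}' 60
python3 -c "
from h import *
relt(550.9,-7.6,93.8,-5,37)
relt(547.8,-43.5,141.8,-5,37)
print(bot.read_state()['joints'].round(2))"
```

```text
ee_pos: [0.5515, -0.0093, 0.2447]
ee_pos: [0.5487, -0.0442, 0.2251]
time: 39.75
ee_pos: [0.5486, -0.0443, 0.224]
tool_rot: [0.701, 0.639, 0.233, -0.214]
ft_force: [0.2, 0.1, 0.5]
finger_gap: 1.0
gripper_force: 0.0
offset [-48.8  -0.8 126.2] rot [ 0.05  0.11 -0.3 ]
offset [-48.8  -0.7  66.2] rot [ 0.05  0.11 -0.3 ]
[-0.52  0.62  1.69  0.62  1.21 -0.77]
```

```bash

python3 -m crank '{"offset":[[-25,0,20],[-49,-1,40],[-49,-1,66],[-49,-1,86],[-49,-1,106]],"delta_rot":[[0,0,0],[0,0,0],[0,0,0],[0,0,0],[0,0,0]],"hand":[1,1,1,1,1]}' 60|grep pos
python3 -m crank '{"offset":[[0,0,0],[0,0,0]],"delta_rot":[[0,0,0],[0,0,0]],"hand":[1,1]}' 60
python3 -c "
from h import *
relt(550.9,-7.6,93.8,-5,37)
c=shot('scene')
cv2.imwrite('pics/s12.png',cv2.resize(cv2.convertScaleAbs(c['color'][140:260,270:430,::-1],alpha=1.4),None,fx=5,fy=5,interpolation=cv2.INTER_CUBIC))
"
```

```text
ee_pos: [0.5501, -0.0168, 0.1101]
time: 40.33
ee_pos: [0.55, -0.0164, 0.1108]
tool_rot: [0.699, 0.641, 0.233, -0.215]
ft_force: [0.5, -0.3, -0.0]
finger_gap: 1.003
gripper_force: 0.0
offset [-3.1  0.2 18.9] rot [-0.13  0.06  0.03]
```

View pics/s12.png

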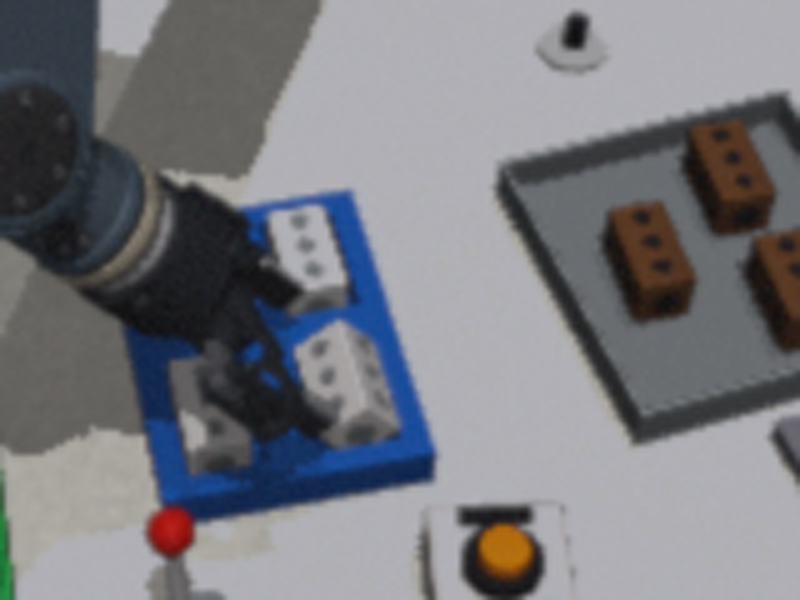

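Scene crop: the tilted fingers line up with the ends of the rolled block at (345,385). Advancing in small steps.

```bash

python3 -m crank '{"offset":[[-1,0,5],[-2,0,10],[-2,0,16],[-2,0,16]],"delta_rot":[[0,0,0],[0,0,0],[0,0,0],[0,0,0]],"hand":[1,1,1,1]}' 60
python3 -m crank '{"offset":[[0,0,2],[0,0,4],[0,0,4]],"delta_rot":[[0,0,0],[0,0,0],[0,0,0]],"hand":[1,1,1]}' 60
python3 -m crank '{"offset":[[0,0,0],[0,0,0],[0,0,0],[0,0,0]],"delta_rot":[[0,0,0],[0,0,0],[0,0,0],[0,0,0]],"hand":[0.6,0.6,0.6,0.6]}' 60
```

```text
time: 40.72
ee_pos: [0.5509, -0.0091, 0.0964]
tool_rot: [0.699, 0.641, 0.234, -0.215]
ft_force: [0.4, 0.1, -0.4]
finger_gap: 0.999
gripper_force: 0.0
time: 40.97
ee_pos: [0.5513, -0.0068, 0.0934]
tool_rot: [0.699, 0.641, 0.234, -0.215]
ft_force: [-0.5, 0.5, 0.2]
finger_gap: 1.001
gripper_force: 0.0
time: 41.3
ee_pos: [0.5515, -0.0074, 0.0941]
tool_rot: [0.699, 0.641, 0.234, -0.214]
ft_force: [-0.9, -2.9, 4.7]
finger_gap: 0.742
gripper_force: 64.8
```

```bash

python3 -m crank '{"offset":[[0,0,0],[3,0,-4],[9,0,-12],[18,0,-24],[30,0,-40]],"delta_rot":[[0,0,0],[0,0,0],[0,0,0],[0,0,0],[0,0,0]],"hand":[0.6,0.6,0.6,0.6,0.6]}' 80|grep -E "gap|force"
python3 -m crank '{"offset":[[12,0,-16],[12,0,-16],[12,0,-16],[12,0,-16],[12,0,-16]],"delta_rot":[[0,0,0],[0,-5,0],[0,-11,0],[0,-17,0],[0,-23,0]],"hand":[0.6,0.6,0.6,0.6,0.6]}' 80|grep -E "gap|force"
python3 -m crank '{"offset":[[0,0,0],[0,0,0],[0,0,0],[0,0,0],[0,0,0]],"delta_rot":[[0,-6,0],[0,-12,0],[0,-14,0],[0,-14,0],[0,-14,0]],"hand":[0.6,0.6,0.6,0.6,0.6]}' 80
python3 -c "
from h import *
relt(553,39.1,170,-5,0)
c=shot('scene')
cv2.imwrite('pics/s13.png',cv2.resize(cv2.convertScaleAbs(c['color'][140:260,270:430,::-1],alpha=1.4),None,fx=5,fy=5,interpolation=cv2.INTER_CUBIC))
"
```

```text
ft_force: [0.1, -0.5, -0.9]
finger_gap: 0.737
gripper_force: 87.4
ft_force: [-0.3, 0.1, -1.8]
finger_gap: 0.736
gripper_force: 87.4
time: 42.55
ee_pos: [0.5512, -0.0063, 0.1639]
tool_rot: [0.737, 0.676, 0.0, -0.0]
ft_force: [0.0, -0.3, -0.6]
finger_gap: 0.739
gripper_force: 87.4
offset [45.4 -2.1 -6. ] rot [-0.02 -0.07  0.04]
```

View pics/s13.png

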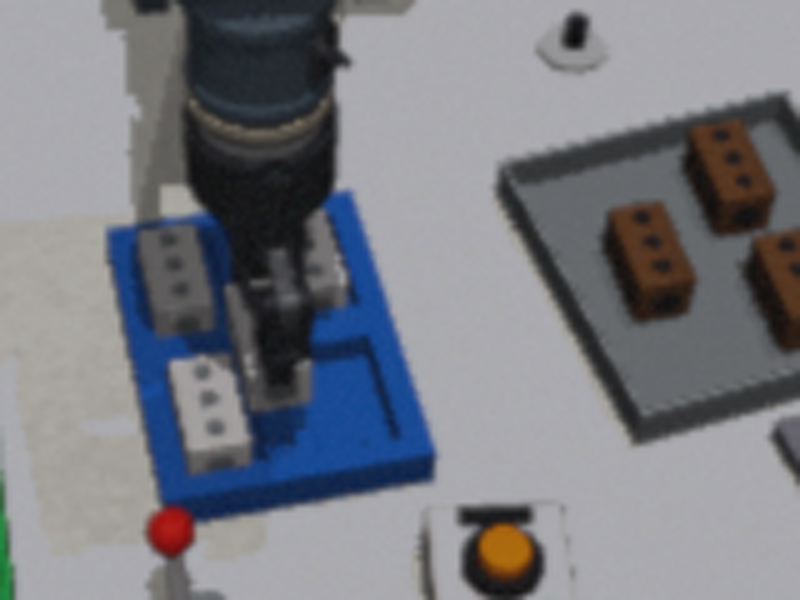

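Scene crop: the block is now level in the grip at (278,350), the pocket at (350,390) is empty. I'll move over it and lower in steps.

```bash

python3 -m crank '{"offset":[[10,0,0],[25,-1,0],[40,-1,0],[45,-1,0],[45,-1,0]],"delta_rot":[[0,0,0],[0,0,0],[0,0,0],[0,0,0],[0,0,0]],"hand":[0.6,0.6,0.6,0.6,0.6]}' 80|grep -E "gap|force"
python3 -m crank '{"offset":[[0,0,10],[0,0,20],[0,0,32],[0,0,32],[0,0,32]],"delta_rot":[[0,0,0],[0,0,0],[0,0,0],[0,0,0],[0,0,0]],"hand":[0.6,0.6,0.6,0.6,0.6]}' 80
python3 -c "
from h import *
relt(554,39.1,104,-5,0)"
```

```text
ft_force: [-0.2, -0.8, -1.4]
finger_gap: 0.738
gripper_force: 87.4
time: 43.43
ee_pos: [0.5536, 0.0372, 0.1302]
tool_rot: [0.738, 0.675, -0.001, -0.001]
ft_force: [0.3, 0.2, -1.3]
finger_gap: 0.741
gripper_force: 87.7
offset [ 1.9  0.3 26.2] rot [-0.18 -0.01 -0.08]
```

```bash

python3 -m crank '{"offset":[[1,0,3],[1.5,0,7],[1.5,0,7]],"delta_rot":[[0,0,0],[0,0,0],[0,0,0]],"hand":[0.6,0.6,0.6]}' 80
python3 -m crank '{"offset":[[0,0,3],[0,0,6],[0,0,6]],"delta_rot":[[0,0,0],[0,0,0],[0,0,0]],"hand":[0.6,0.6,0.6]}' 80|grep -E "pos|ft"
python3 -m crank '{"offset":[[0,0,3],[0,0,6],[0,0,6]],"delta_rot":[[0,0,0],[0,0,0],[0,0,0]],"hand":[0.6,0.6,0.6]}' 80|grep -E "pos|ft"
```

```text
time: 43.68
ee_pos: [0.5544, 0.0392, 0.1242]
tool_rot: [0.737, 0.675, -0.0, -0.0]
ft_force: [-0.5, 0.3, -1.5]
finger_gap: 0.741
gripper_force: 87.8
ee_pos: [0.5543, 0.0393, 0.1182]
ft_force: [-0.3, 0.4, -0.7]
ee_pos: [0.5542, 0.0393, 0.112]
ft_force: [-1.2, 0.9, -1.9]
```

```bash

python3 -m crank '{"offset":[[0,0,2],[0,0,5],[0,0,5]],"delta_rot":[[0,0,0],[0,0,0],[0,0,0]],"hand":[0.6,0.6,0.6]}' 80|grep -E "pos|ft"
python3 -m crank '{"offset":[[0,0,0],[0,0,0],[0,0,0],[0,0,-15],[0,0,-40]],"delta_rot":[[0,0,0],[0,0,0],[0,0,0],[0,0,0],[0,0,0]],"hand":[1,1,1,1,1]}' 60
python3 -m crank '{"offset":[[0,0,-40],[40,0,-60],[80,0,-60],[120,0,-60],[160,0,-60]],"delta_rot":[[0,0,0],[0,0,0],[0,0,0],[0,0,0],[0,0,0]],"hand":[0.5,0,0,0,0]}' 60
python3 -c "
from h import *
for n in('top','scene'):
    c=shot(n,'y'+n)
    for b in fresh(c,.044):print(*b)
    M=masks(c)
    for b in blobs(c,M['brown'],.04,60,600,5):print('brown',*b)
    for b in blobs(c,M['red'],.092,10,200):print('red',*b)
    for b in blobs(c,M['orange'],.062,10,200):print('or',*b)
"
```

```text
ee_pos: [0.5543, 0.0393, 0.1071]
ft_force: [-0.1, 0.5, -0.9]
time: 44.85
ee_pos: [0.553, 0.0393, 0.146]
tool_rot: [0.737, 0.675, -0.002, -0.002]
ft_force: [-0.5, 0.6, 0.4]
finger_gap: 1.001
gripper_force: 0.0
time: 45.27
ee_pos: [0.5689, 0.2002, 0.209]
tool_rot: [0.738, 0.675, 0.001, 0.001]
ft_force: [-0.0, -0.1, -0.7]
finger_gap: 0.303
gripper_force: 0.0
[329. 225.] [446.3 -33.1] [35.1 66.3] -4.9 [45.1 47.8]
[301. 222.] [455.2  45.7] [37.3 66.8] -4.1 [45.  48.3]
[331. 190.] [547.9 -40.6] [35.4 66.3] -5.1 [45.2 48.1]
[303. 188.] [553.2  38.8] [37.  67.5] -4.6 [45.  48.1]
brown [207. 188.] [560.3 318.3] [38.  38.2] -0.8 [41.  43.9]
brown [140. 189.] [560.  517.2] [55.9 59.8] 89.3 [85.8 88.3]
brown [289. 138.] [703.1  79.3] [29.4 29.9] -0.4 [62.2 65.2]
brown [566. 125.] [ 728.1 -723.1] [51.9 60. ] -67.1 [ 97.8 113. ]
brown [220. 120.] [761.9 281.7] [14.9 75.4] 0.5 [19.2 22.6]
red [ 74. 149.] [669.1 683. ] [ 8.6 17.5] 2.1 [40.  43.3]
red [348. 146.] [662.7 -90. ] [16.7 17. ] -0.9 [108.3 111.2]
or [289. 138.] [697.9  77.4] [23.1 23.4] -0.9 [62.9 65.6]
[311. 222.] [557.3 -40.1] [36.6 76.8
[... 421 characters left out ...]
.5 [59.3 62.3]
brown [304. 246.] [626.  -80.3] [24.3 28.5] 24.8 [105.  108.3]
brown [399. 192.] [523.9 242. ] [44.  86.8] -5.8 [36.8 41.1]
brown [424. 187.] [521.7 315.3] [ 51.2 178.7] -2.2 [37.5 40.7]
brown [486. 172.] [527.6 531.6] [56.9 73. ] -32.0 [83.4 86.2]
brown [402.  46.] [-234.8  580.9] [54.3 54.9] -9.4 [-206.4  159.9]
brown [145.   5.] [-973.6 -468.3] [ 45.1 163.1] 10.9 [275.2 296.5]
red [304. 246.] [659.5 -87.6] [17.8 24.2] -15.3 [105.3 108.5]
red [571. 194.] [712.5 666. ] [12.7 19.5] -6.6 [38.8 40.6]
red [145.   6.] [-852.1 -454.4] [ 31.8 141.4] 10.8 [278.4 297.3]
or [370. 250.] [703.1  79.2] [28.6 30.7] -59.2 [60.2 62.5]
or [427. 197.] [580.2 300.2] [16.7 63.7] -4.3 [38.6 40.9]
```

View pics/yscene.png

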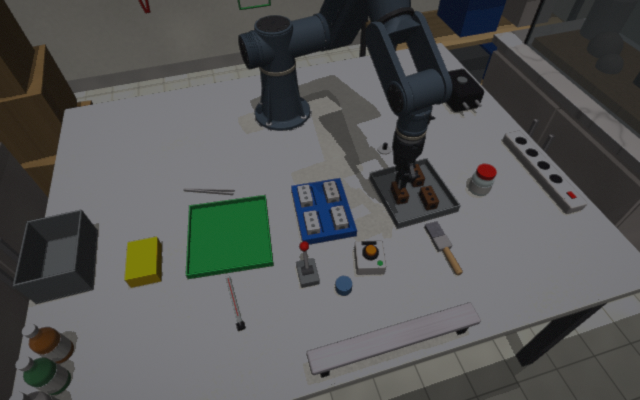

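The scene view shows all four fresh blocks flat in the tray around (323,207), three browns in the tub and the basket empty. Measured centres are within 6 mm of the pocket centres. Next is the lever, with the ball at about (661,-89).

```bash

python3 -m crank '{"offset":[[-35,8,0],[-70,16,0],[-105,24,0],[-140,32,0],[-175,42,0]],"delta_rot":[[0,0,0],[0,0,0],[0,0,0],[0,0,0],[0,0,0]],"hand":[0,0,0,0,0]}' 60|grep gap
python3 -m crank '{"offset":[[-35,8,0],[-70,16,0],[-106,26,10],[-106,26,25],[-106,26,25]],"delta_rot":[[0,0,0],[0,0,0],[0,0,0],[0,0,0],[0,0,0]],"hand":[0,0,0,0,0]}' 60
python3 -c "
from h import *
c=shot('top')
print(ray(c,(348,143.5),.025))
for b in blobs(c,masks(c)['red'],.095,10,200):print('red',*b)
relt(614,-85,153,-5,0)"
```

```text
finger_gap: 0.001
time: 46.2
ee_pos: [0.6102, -0.0902, 0.1804]
tool_rot: [0.739, 0.674, -0.001, -0.002]
ft_force: [-0.1, 0.9, -0.1]
finger_gap: 0.0
gripper_force: 0.0
[ 0.68729311 -0.09409333  0.025     ]
red [ 74. 149.] [668.4 681.1] [ 8.6 17.6] 2.0 [39.2 42.7]
offset [ 3.8  3.7 28.2] rot [-0.25 -0.07 -0.18]
```

```bash

python3 -m crank '{"offset":[[3,0,10],[3,0,20],[3,0,28],[3,0,28]],"delta_rot":[[0,0,0],[0,0,0],[0,0,0],[0,0,0]],"hand":[0,0,0,0]}' 60|grep -E "pos|ft"
python3 -m crank '{"offset":[[0,12,0],[0,24,0],[0,36,0],[0,48,0],[0,60,0]],"delta_rot":[[0,0,0],[0,0,0],[0,0,0],[0,0,0],[0,0,0]],"hand":[0,0,0,0,0]}' 60|grep -E "pos|ft"
python3 -m crank '{"offset":[[0,8,0],[0,16,0],[0,24,0],[0,32,0],[0,32,0]],"delta_rot":[[0,0,0],[0,0,0],[0,0,0],[0,0,0],[0,0,0]],"hand":[0,0,0,0,0]}' 60|grep -E "pos|ft"
python3 -c "
from h import *
c=shot('scene')
cv2.imwrite('pics/s15.png',cv2.resize(cv2.convertScaleAbs(c['color'][190:300,240:400,::-1],alpha=1.4),None,fx=5,fy=5,interpolation=cv2.INTER_CUBIC))
for b in blobs(c,masks(c)['red'],.092,10,200):print('red',*b)
c=shot('top')
for b in blobs(c,masks(c)['red'],.092,10,200):print('red',*b)"
```

```text
ee_pos: [0.6106, -0.0826, 0.1526]
ft_force: [-0.5, -0.6, 0.3]
ee_pos: [0.6718, -0.0885, 0.1546]
ft_force: [-0.8, -0.4, 0.3]
ee_pos: [0.7029, -0.0919, 0.1541]
ft_force: [-3.5, 0.2, 1.2]
red [309. 270.] [731.3 -93. ] [19.2 19.5] 74.2 [ 99.5 103.9]
red [571. 194.] [712.5 666. ] [12.7 19.5] -6.6 [37.6 39.8]
red [145.   5.] [-852.4 -453.3] [ 34.  141.4] 10.8 [279.5 297.1]
red [ 74. 149.] [669.1 683. ] [ 8.6 17.5] 2.0 [39.5 41.8]
```

View pics/s15.png

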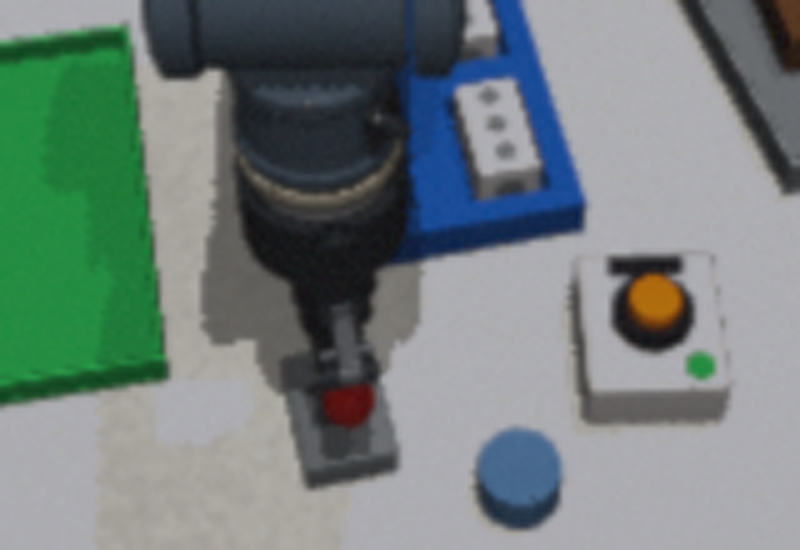

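The crop shows the lever leaning away from the robot with the ball at (348,403). I'll push on to the end stop.

```bash

python3 -m crank '{"offset":[[0,2,0],[0,4,0],[0,4,0]],"delta_rot":[[0,0,0],[0,0,0],[0,0,0]],"hand":[0,0,0]}' 60|grep -E "pos|ft"
python3 -m crank '{"offset":[[0,2,0],[0,3,0],[0,3,0]],"delta_rot":[[0,0,0],[0,0,0],[0,0,0]],"hand":[0,0,0]}' 60|grep -E "pos|ft"
```

```text
ee_pos: [0.7038, -0.0919, 0.1541]
ft_force: [-9.5, 1.5, 4.9]
ee_pos: [0.7045, -0.092, 0.154]
ft_force: [-15.5, 0.4, 9.1]
```

```bash

python3 -m crank '{"offset":[[0,-10,0],[0,-30,0],[0,-32,-20],[0,-32,-45],[0,-32,-45]],"delta_rot":[[0,0,0],[0,0,0],[0,0,0],[0,0,0],[0,0,0]],"hand":[0,0,0,0,0]}' 60|grep -E "pos|ft"
python3 -m crank '{"offset":[[35,1,0],[70,2,0],[105,4,0],[140,6,0],[169,8,0]],"delta_rot":[[0,0,0],[0,0,0],[0,0,0],[0,0,0],[0,0,0]],"hand":[0,0,0,0,0]}' 60|grep -E "pos|ft"
python3 -c "
from h import *
relt(699,78,140,-5,0)
c=shot('scene')
for b in blobs(c,masks(c)['red'],.092,10,200)[:1]:print('red',*b)"
```

```text
ee_pos: [0.682, -0.0912, 0.2051]
ft_force: [1.3, -1.0, 0.7]
ee_pos: [0.7025, 0.0798, 0.1999]
ft_force: [0.9, -0.1, -0.3]
offset [-2.2 -3.5 59.9] rot [ 0.19 -0.04 -0.  ]
red [309. 270.] [728.9 -91.1] [21.9 24.8] -15.9 [100.2 104.7]
```

```bash

python3 -m crank '{"offset":[[-2,-3,20],[-2,-3,40],[-2,-3,57],[-2,-3,57]],"delta_rot":[[0,0,0],[0,0,0],[0,0,0],[0,0,0]],"hand":[0,0,0,0]}' 60|grep -E "pos|ft"
python3 -m crank '{"offset":[[0,0,3],[0,0,6],[0,0,6]],"delta_rot":[[0,0,0],[0,0,0],[0,0,0]],"hand":[0,0,0]}' 60|grep -E "pos|ft"
python3 -m crank '{"offset":[[0,0,2],[0,0,4],[0,0,4]],"delta_rot":[[0,0,0],[0,0,0],[0,0,0]],"hand":[0,0,0]}' 60|grep -E "pos|ft"
```

```text
ee_pos: [0.6967, 0.0758, 0.1387]
ft_force: [-0.1, -0.7, -0.8]
ee_pos: [0.699, 0.0755, 0.1373]
ft_force: [0.5, 0.2, 0.1]
ee_pos: [0.6991, 0.0756, 0.1334]
ft_force: [1.4, -0.2, 2.3]
```

```bash

python3 -m crank '{"offset":[[0,0,1.5],[0,0,3],[0,0,3]],"delta_rot":[[0,0,0],[0,0,0],[0,0,0]],"hand":[0,0,0]}' 60|grep -E "pos|ft"
python3 -m crank '{"offset":[[0,0,2],[0,0,3],[0,0,3]],"delta_rot":[[0,0,0],[0,0,0],[0,0,0]],"hand":[0,0,0]}' 60|grep -E "pos|ft"
```

```text
ee_pos: [0.6991, 0.0756, 0.1303]
ft_force: [1.0, 0.0, 4.1]
ee_pos: [0.6992, 0.0757, 0.1286]
ft_force: [-0.1, -1.6, 10.2]
```

```bash

python3 -m crank '{"offset":[[0,0,2],[0,0,2],[0,0,2]],"delta_rot":[[0,0,0],[0,0,0],[0,0,0]],"hand":[0,0,0]}' 60|grep -E "pos|ft"
python3 -m crank '{"offset":[[0,0,-20],[0,0,-50],[0,0,-90],[0,0,-120],[0,0,-120]],"delta_rot":[[0,0,0],[0,0,0],[0,0,0],[0,0,0],[0,0,0]],"hand":[0,0,0,0,0]}' 60|grep -E "pos|ft"
python3 -m crank '{"offset":[[35,0,0],[70,0,0],[105,0,0],[140,0,0],[140,0,0]],"delta_rot":[[0,0,0],[0,0,0],[0,0,0],[0,0,0],[0,0,0]],"hand":[0,0,0,0,0]}' 60|grep -E "pos|ft"
python3 -c "
from h import *
for n in('top','scene'):
    c=shot(n,'z'+n)
    for b in fresh(c,.044):print(*b)
    M=masks(c)
    for b in blobs(c,M['red'],.092,10,200):print('red',*b)
    for b in blobs(c,M['orange'],.062,10,200):print('or',*b)
"
```

```text
ee_pos: [0.6992, 0.0757, 0.1285]
ft_force: [-3.0, -1.3, 17.6]
ee_pos: [0.7011, 0.076, 0.2518]
ft_force: [0.7, 0.1, 0.7]
ee_pos: [0.7089, 0.2225, 0.2428]
ft_force: [-0.6, 0.1, -0.1]
[328. 225.] [446.3 -32.7] [35.9 66.3] -4.9 [45.1 48.2]
[301. 222.] [455.1  47.1] [37.3 66. ] -0.7 [45.  48.2]
[331. 190.] [547.9 -40.7] [35.4 66.1] -4.8 [45.2 48. ]
[303. 189.] [553.1  39.1] [36.9 67.9] -6.2 [44.9 48. ]
red [139. 189.] [552.6 498.8] [39.6 51. ] 1.3 [85.9 88.6]
red [ 74. 149.] [669. 683.] [ 8.6 17.7] 2.0 [39.9 42.1]
red [349. 123.] [729.3 -95.3] [14.  14.3] -1.0 [104.8 107.8]
or [289. 138.] [697.9  77.4] [23.1 23.4] -0.9 [63.2 66. ]
[311. 222.] [556.2 -39.8] [36.2 74.7] -4.9 [42.7 45.4]
[339. 217.] [561.6  39.5] [37.9 74.9] -5.2 [42.5 44.8]
[305. 195.] [455.9 -32.4] [35.6 78.2] -4.8 [42.4 45.1]
[331. 190.] [459.4  46.8] [38.1 84.9] -4.6 [42.3 44.7]
red [309. 270.] [728.9 -91.1] [21.9 24.8] -15.9 [100.2 104.1]
red [571. 194.] [712.5 666. ] [12.7 19.5] -6.6 [38.4 40.1]
red [145.   5.] [-852.1 -454.4] [ 31.8 141.4] 10.8 [276.6 298. ]
or [370. 250.] [702.8  79.5] [29.4 32.5] 3.0 [60.1 63.2]
or [397. 189.] [534.4 228.4] [26.3 58.7] -23.1 [38.7 41. ]
or [412. 171.] [476.8 299.6] [15.9 41.9] 7.8 [38.  41.2]
```

View pics/zscene.png

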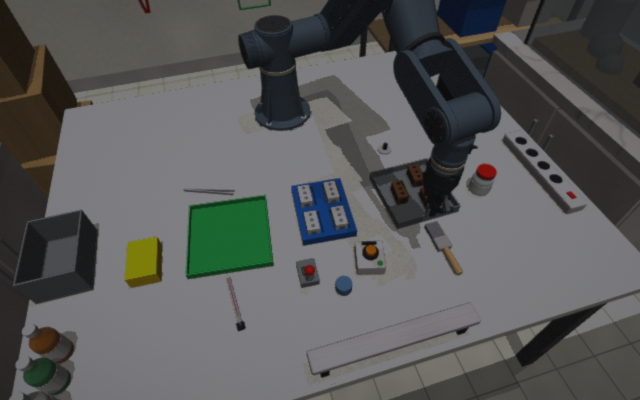

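The scene view shows the lever fully over (ball at (309,270)), the button back up at (370,250), four fresh blocks flat in the tray and the browns in the tub. The robot is clear of everything.

```bash
python3 -m crank '{"offset":[[0,0,0],[0,0,0],[0,0,0],[0,0,0]],"delta_rot":[[0,0,0],[0,0,0],[0,0,0],[0,0,0]],"hand":[0,0,0,0]}' | grep ft; python3 -c "
from cell import bot
print(bot.job_done())"
```

```text
ft_force: [-0.4, -0.7, -0.3]
the job is handed in; nothing more can be done
None
```

I handed the job in with three spent blocks in the tub, four fresh blocks flat in their own pockets, the valve pushed to its end stop, and the button pressed down and back up; the hand-in returned no verdict, and one fresh block tipped during placing (wrist force briefly 79 N, limit 120 N), so I re-gripped it and seated it flat.

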